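# Unstack panel parts onto their mounting pads

## Robot

A 6-joint arm with a two-finger parallel gripper is mounted at the origin on the work surface. World frame = base frame: x ahead of the robot, y to its left, z up, the work surface at z = 0. Lengths are in m, angles in degrees, forces in N, time in s.
With the tool pointing down it reaches from about 0.275 to 0.975 m from the base axis. Payload 8.4 kg.
Tool frame: the origin (TCP) lies between the finger pads; the fingertips stand 14 mm ahead of it and the grasp point (between the pads) lies 5 mm behind it (env.finger_overhang is the distance from the TCP to the fingertips, in m); z points along the fingers, y is the direction in which the jaws open and shut (so a half turn about z gives the same grasp; the last joint's range is limited). The gripper opens to 92 mm and grips with 3 to 60 N. Pads are 20 mm wide; open, the fingers measure 128 mm over their backs; the gripper's body (75 mm by 189 mm) begins 69 mm behind the grasp point.
Start: joints at [74.748, 20.225, 93.587, -0, 66.188, -0.138], TCP at [0.163, 0.603, 0.229] pointing down, gripper open.
Joint ranges: [-150.9, 150.9], [-52.94, 120.26], [3.33, 152.33], [-74.26, 254.26], [0, 154.13], [-172.89, 172.89]. Speed limits (degrees/s): [127.2, 127.2, 159.86, 180, 180, 180].

## Interface

Orientations are given as a 3x3 rotation matrix whose columns are the frame's x, y, z axes.
In Python, from bench import env, viewer gives the robot as it stands.
- The arm moves only by the shell command python3 -m pendant 'ROWS' [FORCE]. ROWS is JSON, a list that holds one entry, the list of rows, each a list of 7 numbers: the finger opening in cm, from 0 to 9.19, then the shift along the tool's x, y, z in cm, then the turn, a rotation vector about the tool's x, y, z in degrees. In form: [[[grip, dx, dy, dz, wx, wy, wz], ...]]. A call has 1 to 5 rows; each row is the pose to reach, as a shift and turn from the pose commanded when the call began, along the tool's axes at that moment; what a row does not reach only later rows make up. A row lasts 1/12 s, in which the tool goes at most 41.7 mm and 7.16 degrees, less where a joint would pass 70% of its speed; a pose out of reach is approached as far as the arm can. A call with a gripper value outside its range is refused whole. The fingers move at their own pace and stop on an object; FORCE is the grip in N (left out, the last holds). Time passes only in rows, so rows that repeat a pose let the fingers close. It gives the time, the measured TCP pose, the force and the opening at its end, in the units of the state.
- env.get_obs(): the state, without advancing time (a new reading comes with each control period).
- viewer.snapshot(name): name is "scene" or "side" or "wrist"; returns a dict with "pixels" (384x512x3 uint8, red, green, blue), "K" (3x3 intrinsics, pixels), "k1" (the pictures are not rectified: a ray, as slopes to the right and down, at radius r is drawn at 1 + k1 r^2 times it, then the intrinsics apply), "view" (4x4, takes a point from world to camera coordinates). Camera axes: x right, y up, looking along -z (the intrinsics and any distortion apply to the point x, -y, -z); pixel columns grow to the right and rows downward; lengths in m; the calibration is good to about 2 mm. A picture is of the moment at which its call begins. There is no depth.
- env.sign_off(): hands the job in, once; it reports no verdict.
The state is a dict: "time": time; "joint_positions": joint angles; "joint_velocities": joint speeds; "joint_efforts": joint torques, N m; "eef_pos": TCP position; "orientation": TCP orientation; "wrist_force": force on the tool from outside, world axes, zero at the start; "moment": the same for the moment, N m; "grip_width": opening from 0.0 (shut) to 1.0 (fully open).
Only numpy, scipy, OpenCV 4.12 (cv2) and the standard library are available. Lean on these libraries where they do the work, as an engineer would, in place of code of your own. Each camera call takes 0.05 s, during which the arm holds its last target.

## Task

Take the stack of four control-panel parts apart from the top down, one part at a time, and set each upright on the black rubber pad cut to its outline: the capacitor can on the small round pad, the relay on the small rectangular pad, the round sounder on the large round pad and, last, the power supply on the long rectangular pad. Centre each part on its pad so that no edge hangs over, turn the two rectangular parts square with theirs, and set the parts down without dropping or toppling any. Leave the screwdriver and the screw box where they lie.

Things in the scene. Friction and masses are not known exactly. Their poses are not given: they have to be found in the camera images.
- capacitor: Capacitor can, bare aluminium upright cylinder, 22 mm diameter, 30 mm high, top of the stack, 20 to 45 g. Origin: centre of its underside; z up.
- relay: Relay, black plastic block 30 (its x) x 40 (its y) x 28 mm high, third from below, 50 to 100 g; lies flat on the sounder, turned up to 0.35 rad from the power supply. Origin: centre of its underside; z up.
- sounder: Sounder, white plastic disc 52 mm diameter, 28 mm high, second from below, lying on the power supply, 70 to 140 g. Origin: centre of its underside; z up.
- supply: Power supply, grey plastic case 54 (its x) x 120 (its y) x 32 mm high with vent slots on top, bottom of the stack, standing on the mounting plate, 200 to 390 g. Origin: centre of its underside; z up. Each part of the stack is centred on the one below to about 4 mm and is loose. The stack stands on the same flat aluminium mounting plate as the pads (plate top at z = 4 mm).
- pad_dot: Small round pad, black rubber, 38 mm diameter, 3 mm thick, fixed on the plate: place of the capacitor. Origin: centre of its underside (its top is 3 mm higher). The four pads and the stack share five spots on the plate in random order; centres of neighbours are at least 0.13 m apart.
- pad_small: Small rectangular pad, black rubber, 46 (its x) x 56 (its y) mm, 3 mm thick, fixed on the plate: place of the relay, long side along long side. Origin: centre of its underside.
- pad_disc: Large round pad, black rubber, 68 mm diameter, 3 mm thick, fixed on the plate: place of the sounder. Origin: centre of its underside.
- pad_long: Long rectangular pad, black rubber, 70 (its x) x 136 (its y) mm, 3 mm thick, fixed on the plate: place of the power supply, long side along long side. Origin: centre of its underside.
- screwdriver: Bystander: screwdriver with orange handle lying loose along x near the left edge of the plate, 200 mm long (its x, handle to -x) and 26 mm thick; origin: under its middle. Not to be moved. Slotted blue wiring ducts, 40 mm high, fixed, edge the plate beyond x = 0.76 m and outside y = +-0.42 m.
- screwbox: Bystander: open clear plastic screw box 110 (x) x 75 (y) x 28 mm high near the right edge of the plate, loose. Not to be moved. Origin: centre of its underside.
Mind the look-alikes: they are no part of the job. Leave any orange look-alike of the pad_small alone. Of the things that look like the sounder, the larger one is meant.

How it is judged:
By the outcome, as a careful person would: the job done as asked, in the order asked, and still so for the second after the job is handed in, with the robot touching nothing.
It also fails if it takes over 141 s, if anything falls off the work surface, if the arm or the gripper's body presses on something with over 40 N, if the wrist force passes 120 N, or if a joint passes its speed limit or range.

## Working session

There is one attempt and no reset: what is moved stays moved. The work goes in short steps, Python scripts to look and compute and a shell command to move; the robot and the scene stay as the last step left them, time stands still between calls to the robot, and variables do not carry over. Pictures are saved under pics/ and viewed, and the job is handed in when it is done.

```bash
ls; mkdir -p pics; python3 - <<'E'
from bench import env, viewer
import cv2
o=env.get_obs(); print({k:(v if not hasattr(v,'round') else v.round(4).tolist() if hasattr(v,'tolist') else v) for k,v in o.items()}); print(env.finger_overhang)
for n in("scene","side","wrist"):
    s=viewer.snapshot(n); cv2.imwrite(f"pics/{n}0.png",s["pixels"][:,:,::-1]); print(n,s["K"].tolist(),s["k1"],s["view"].round(4).tolist())
E
```

```text
pics
{'time': 0.0, 'joint_positions': [74.7477, 20.263, 93.6291, -0.0008, 66.1887, -0.1374], 'joint_velocities': [-0.1335, 0.0859, 0.0154, 0.0486, -0.0019, -0.0053], 'joint_efforts': [-0.0024, -59.3841, -33.4198, 0.0696, 0.0233, -0.0001], 'eef_pos': [0.1628, 0.6029, 0.2279], 'orientation': [[-0.9654, 0.2607, -0.0004], [0.2607, 0.9654, -0.0014], [-0.0, -0.0014, -1.0]], 'wrist_force': [-0.3672, 0.3427, 0.6594], 'moment': [-0.0115, -0.041, 0.0188], 'grip_width': 0.9990554837132148}
0.014
scene [[378.6699028826173, 0.0, 252.25543225336898], [0.0, 378.6699028826173, 189.29314800150354], [0.0, 0.0, 1.0]] -0.11859301692880418 [[-0.3698, 0.9291, 0.0069, 0.1716], [-0.636, -0.2585, 0.7271, 0.2325], [0.6773, 0.2644, 0.6865, -1.4881], [0.0, 0.0, 0.0, 1.0]]
side [[350.5415977480275, 0.0, 255.0566788910677], [0.0, 350.5415977480275, 193.70558196476802], [0.0, 0.0, 1.0]] -0.062359520967143 [[-0.9226, -0.3854, -0.0167, 0.435], [0.2861, -0.7126, 0.6406, -0.182], [-0.2588, 0.5862, 0.7677, -0.8037], [0.0, 0.0, 0.0, 1.0]]
wrist [[270.0718450889497, 0.0, 261.8766532932084], [0.0, 270.0718450889497, 194.7436305225434], [0.0, 0.0, 1.0]] -0.002150489441643638 [[0.26, 0.9656, -0.0013, -0.6243], [-0.9305, 0.2502, -0.2674, 0.0306], [-0.2579, 0.0707, 0.9636, -0.3919], [0.0, 0.0, 0.0, 1.0]]
```

View pics/scene0.png

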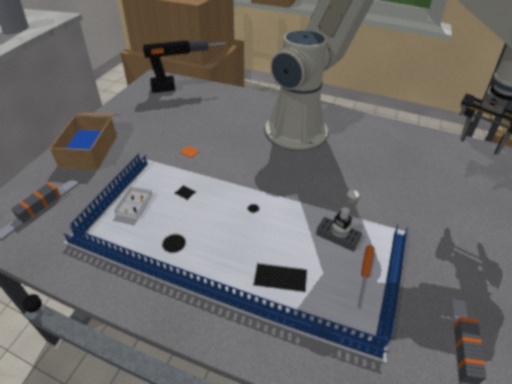

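View pics/side0.png

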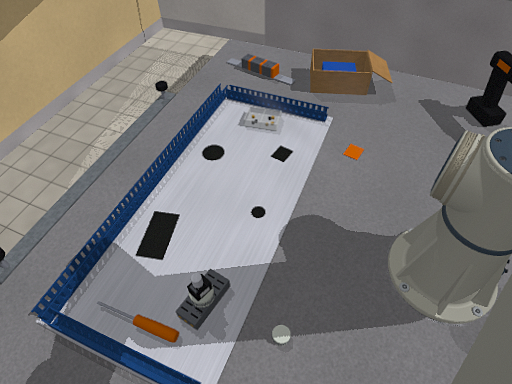

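View pics/wrist0.png

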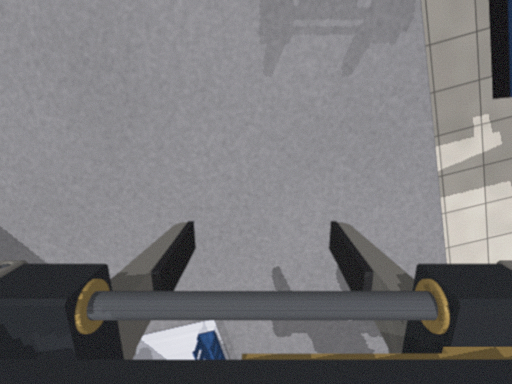

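Scene view: stack at about (342,222), dot pad (253,208), small pad (185,192), disc pad (174,243), long pad (281,277). The decoys are the small white disc at (352,197) and the orange square at (190,152). I'll write the helpers and measure the pads and the stack.

```bash
cat > h.py <<'E'
from bench import env, viewer
import cv2, numpy as np
def snap(n,save=None):
    s=viewer.snapshot(n)
    if save: cv2.imwrite(f"pics/{save}.png",s["pixels"][:,:,::-1])
    return s
def cast(s,px,z):
    "pixels -> world points on plane z"
    p=cv2.undistortPoints(np.asarray(px,float).reshape(-1,1,2),np.array(s["K"]),np.array([s["k1"],0,0,0,0.])).reshape(-1,2)
    d=np.c_[p[:,0],-p[:,1],-np.ones(len(p))]; V=np.array(s["view"]); R=V[:3,:3]; c=-R.T@V[:3,3]
    d=d@R; t=(z-c[2])/d[:,2]
    return c+d*t[:,None]
def proj(s,P):
    V=np.array(s["view"]); q=np.asarray(P,float).reshape(-1,3)@V[:3,:3].T+V[:3,3]
    q=q*[1,-1,-1]
    return cv2.projectPoints(q.reshape(-1,1,3),np.zeros(3),np.zeros(3),np.array(s["K"]),np.array([s["k1"],0,0,0,0.]))[0].reshape(-1,2)
def blob(mask,seed=None,minA=20):
    n,l,st,ce=cv2.connectedComponentsWithStats(mask.astype(np.uint8))
    return [(st[i,4],ce[i],(l==i)) for i in range(1,n) if st[i,4]>=minA]
def contour(m):
    c,_=cv2.findContours(m.astype(np.uint8),cv2.RETR_EXTERNAL,cv2.CHAIN_APPROX_NONE)
    return max(c,key=len).reshape(-1,2).astype(float)
def filledmoments(s,m,z):
    "area-weighted centre and axes of mask cast onto z"
    v,u=np.nonzero(m); P=cast(s,np.c_[u,v],z)[:,:2]
    r=cv2.minAreaRect(cast(s,contour(m),z)[:,:2].astype(np.float32)*1000)
    return P.mean(0),r
E
python3 - <<'E'
from h import *
for n,seeds in(("scene",dict(dot=(253,208),small=(185,192),disc=(174,243),long=(281,277))),("side",dict(dot=(258,212),small=(282,154),disc=(213,152),long=(158,235)))):
    s=snap(n); g=s["pixels"].max(2)
    for k,(u,v) in seeds.items():
        print(n,k,g[v-3:v+4,u-3:u+4].max(),end=' ')
        m=g<90
        n_,l=cv2.connectedComponents(m.astype(np.uint8)); m=l==l[v,u]
        c,r=filledmoments(s,m,0.0065); print(m.sum(),c.round(4),np.round(r[0],1),np.round(r[1],1),round(r[2],1))
    p=s["pixels"]; 
    x,y=((300,180) if n=="scene" else (150,250))
    cv2.imwrite(f"pics/crop_{n}.png",cv2.resize(p[y:y+90,x:x+120,::-1],None,fx=6,fy=6,interpolation=cv2.INTER_CUBIC))
E
```

```text
scene dot 100 61 [0.4628 0.0014] [463.   2.] [25.7 30.9] 22.1
scene small 43 138 [ 0.4792 -0.2289] [ 478.9 -228.7] [51.1 39.7] 79.1
scene disc 32 302 [ 0.6761 -0.1563] [ 675.8 -156.6] [57.9 61. ] 22.6
scene long 30 1076 [0.6702 0.161 ] [669.5 160.6] [ 67.2 131.6] 13.1
side dot 30 119 [0.4625 0.0027] [463.1   3.3] [34.  32.7] 21.9
side small 31 192 [ 0.4799 -0.2272] [ 479.8 -227.5] [55.6 44.1] 76.4
side disc 32 259 [ 0.6758 -0.1556] [ 676.9 -156.5] [65.  61.8] 21.6
side long 32 1237 [0.668  0.1634] [669.4 160.5] [ 70.6 135.8] 12.8
```

View pics/crop_scene.png

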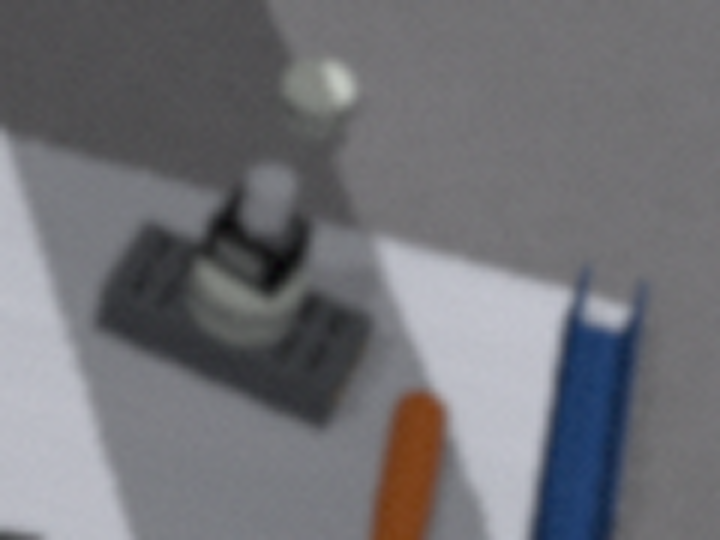

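View pics/crop_side.png

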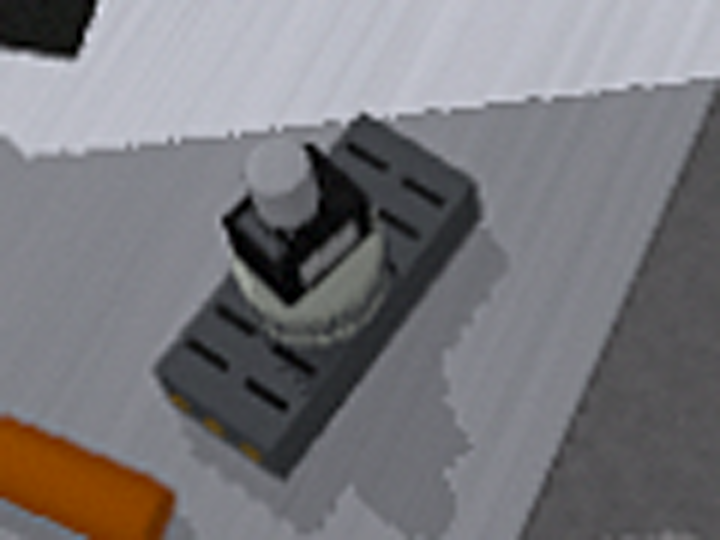

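```bash
python3 - <<'E'
from h import *
s=snap("wrist");o=env.get_obs();V=np.array(s["view"]);R=np.array(o["orientation"]);c=-V[:3,:3].T@V[:3,3]
print("cam in tool",(R.T@(c-o["eef_pos"])).round(4)); print((R.T@V[:3,:3].T).round(4))
a=snap("scene");b=snap("side")
print("cap top",cast(a,[(345,209.5)],.122),cast(b,[(150+280/6,250+165/6)],.122))
# supply top corners side
print(cast(b,np.array([(157,372),(365,117),(478,187),(285,450)])/6.+[150,250],.036).round(4))
print("white decoy",cast(b,[(282,334)],.02),"driver",cast(b,[(178,336),(135,320),(98,304)],.013))
E
```

```text
cam in tool [ 7.58e-02 -1.00e-04 -1.57e-01]
[[ 8.000e-04  9.636e-01  2.674e-01]
 [ 1.000e+00 -8.000e-04  0.000e+00]
 [ 2.000e-04  2.674e-01 -9.636e-01]]
cap top [[0.47934607 0.27276272 0.122     ]] [[0.47744631 0.2731497  0.122     ]]
[[0.5116 0.3258 0.036 ]
 [0.4897 0.211  0.036 ]
 [0.4387 0.2205 0.036 ]
 [0.4578 0.3325 0.036 ]]
white decoy [[0.29545967 0.27924249 0.02      ]] driver [[0.49093579 0.36249791 0.013     ]
 [0.59246431 0.36949011 0.013     ]
 [0.6890087  0.37237681 0.013     ]]
```

```bash
cat >> h.py <<'E'
from scipy.spatial.transform import Rotation as Ro
def go(x,y,z,yaw):
    "remaining shift (cm) and turn (deg) in tool axes to TCP target, tool down, tool y at world angle yaw (deg)"
    o=env.get_obs(); R=np.array(o["orientation"]); a=np.radians(yaw)
    ty=np.array([np.cos(a),np.sin(a),0]); tz=np.array([0,0,-1.]); T=np.c_[np.cross(ty,tz),ty,tz]
    d=R.T@(np.array([x,y,z])-o["eef_pos"])*100; w=Ro.from_matrix(R.T@T).as_rotvec(degrees=True)
    print("t%.2f"%o["time"],"pos",np.round(o["eef_pos"],4),"shift",d.round(2),"turn",w.round(2),"grip %.1fmm"%(o["grip_width"]*92),"F",np.round(o["wrist_force"],1))
E
python3 -c "
from h import *
go(.476,.272,.30,-11)"
```

```text
t0.40 pos [0.163  0.6033 0.2285] shift [-38.86 -23.82  -7.15] turn [-1.000e-02  1.000e-02  8.588e+01] grip 92.5mm F [-0.1  0.7 -0.5]
```

```bash
python3 -m pendant '[[[9.1,-2,-1.2,-1.5,0,0,4],[9.1,-5,-3,-3,0,0,11],[9.1,-8.4,-5.2,-4.5,0,0,18],[9.1,-11.8,-7.2,-6,0,0,25],[9.1,-15.2,-9.3,-7.15,0,0,32]]]'; python3 -c "
from h import *
go(.476,.272,.30,-11)"
```

```text
time: 0.82
eef_pos: [0.285, 0.4743, 0.3007]
orientation: [[-0.677, 0.736, 0.001], [0.736, 0.677, 0.001], [0.0, 0.001, -1.0]]
wrist_force: [0.5, 0.8, 0.5]
grip_width: 0.994
t0.82 pos [0.285  0.4743 0.3007] shift [-27.82   0.37   0.06] turn [ 5.000e-02 -4.000e-02  5.359e+01] grip 91.4mm F [0.5 0.8 0.5]
```

```bash
python3 -m pendant '[[[9.1,-3.6,0,0,0,0,7],[9.1,-7.2,0,0,0,0,14],[9.1,-10.8,0,0,0,0,21],[9.1,-14.4,0.1,0,0,0,28],[9.1,-18,0.2,0,0,0,35]]]'>/dev/null; python3 -c "
from h import *
go(.476,.272,.30,-11)"
```

```text
t1.23 pos [0.4091 0.3434 0.2998] shift [-7.95  5.7  -0.02] turn [ 0.03 -0.03 18.54] grip 91.3mm F [ 0.7  0.4 -0.4]
```

```bash
python3 -m pendant '[[[9.1,-3,2,0,0,0,7],[9.1,-6,4,0,0,0,14],[9.1,-7.6,5.3,0,0,0,18.5],[9.1,-7.6,5.3,0,0,0,18.5],[9.1,-7.6,5.3,0,0,0,18.5]]]'>/dev/null; python3 -c "
from h import *
go(.476,.272,.30,-11)
s=snap('wrist','w1')
"
```

```text
t1.65 pos [0.4715 0.2761 0.2995] shift [-0.32  0.52 -0.05] turn [-0.02 -0.    0.32] grip 91.1mm F [-0.1 -0.4 -0.2]
```

View pics/w1.png

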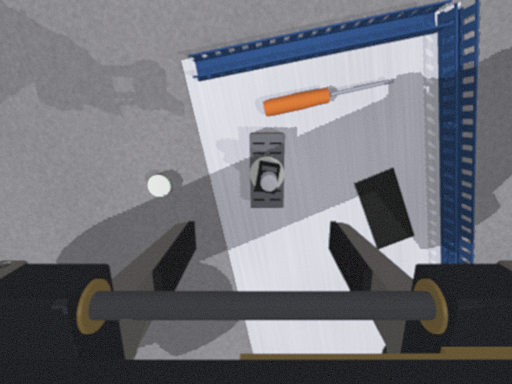

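The wrist view shows the supply at (267,170), the cap top at (269,181) and the long pad at (385,207). I'll zoom in and measure.

```bash
python3 - <<'E'
from h import *
s=snap("wrist"); p=s["pixels"]
cv2.imwrite("pics/c1.png",cv2.resize(p[120:220,220:320,::-1],None,fx=6,fy=6,interpolation=cv2.INTER_CUBIC))
m=p.max(2)<60
n,l=cv2.connectedComponents(m.astype(np.uint8)); 
c,r=filledmoments(s,l==l[207,385],.007); print("long",c,r)
print("cap",cast(s,[(269,181)],.122))
E
```

```text
long [0.66857229 0.16357586] ((668.6495361328125, 161.2291259765625), (66.88582611083984, 132.2288818359375), 12.812082290649414)
cap [[0.47934983 0.27578335 0.122     ]]
```

View pics/c1.png

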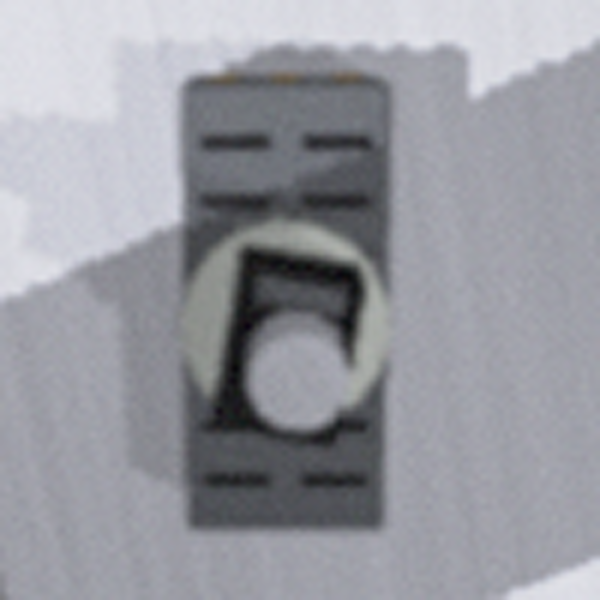

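```bash
python3 - <<'E'
from h import *
s=snap("wrist")
f=lambda P:(np.array(P)+.5)/6-.5+[220,120]
print("cap",cast(s,f([(298,372)]),.122).round(4))
print("supply",(q:=cast(s,f([(187,75),(387,75),(385,527),(188,527)]),.036)).round(4),q.mean(0))
print("relay far corners",cast(s,f([(247,250),(362,275)]),.092))
print("sounder L/R/top",cast(s,f([(183,325),(390,325),(285,218)]),.064))
print(proj(snap("side"),[(.479,.2745,.122)]),proj(snap("scene"),[(.479,.2745,.122)]))
go(.4788,.2745,.20,-11)
E
```

```text
cap [[0.4792 0.2754 0.122 ]]
supply [[0.4638 0.3368 0.036 ]
 [0.5135 0.3276 0.036 ]
 [0.4937 0.209  0.036 ]
 [0.4409 0.2187 0.036 ]] [0.47797691 0.27302419 0.036     ]
relay far corners [[0.47234956 0.29848144 0.092     ]
 [0.49693967 0.28815865 0.092     ]]
sounder L/R/top [[0.45258609 0.27907452 0.064     ]
 [0.50267957 0.26982312 0.064     ]
 [0.48191403 0.30038257 0.064     ]]
[[195.62617388 277.80901116]] [[345.66051805 209.58777095]]
t1.90 pos [0.4703 0.2777 0.2996] shift [-0.16  0.89  9.96] turn [-0.01 -0.01  0.52] grip 91.2mm F [-0.1 -0.3  0.5]
```

```bash
python3 -m pendant '[[[9.1,-0.1,0.4,2,0,0,0.3],[9.1,-0.16,0.85,5,0,0,0.5],[9.1,-0.16,0.89,8.5,0,0,0.5],[9.1,-0.16,0.89,12,0,0,0.5],[6,-0.16,0.89,13.5,0,0,0.5]]]'>/dev/null;python3 -m pendant '[[[5,0,0,0,0,0,0],[5,0,0,0,0,0,0]]]'>/dev/null; python3 -c "
from h import *
go(.4788,.2745,.109,-11)
s=snap('wrist','w2')
"
```

```text
t2.48 pos [0.4789 0.2741 0.1643] shift [ 0.05 -0.01  5.53] turn [-0.07  0.05 -0.03] grip 73.1mm F [0.2 0.  0.2]
```

View pics/w2.png

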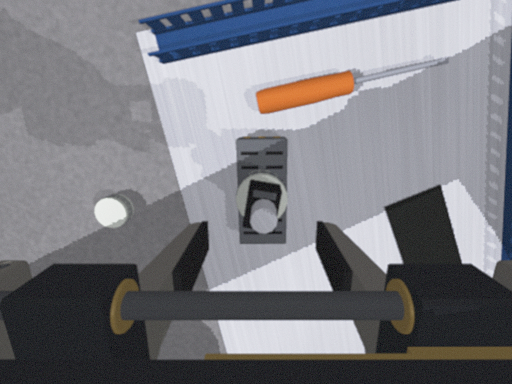

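The cap top at (263,213) sits centred between the fingertips at (208..318), so I'll descend and close.

```bash
python3 -c "
from h import *
s=snap('wrist'); print(cast(s,[(263,213)],.122))"
python3 -m pendant '[[[5,0,0,2,0,0,0],[5,0,0,4,0,0,0],[5,0,0,5.3,0,0,0],[5,0,0,5.5,0,0,0],[5,0,0,5.5,0,0,0]]]' 10
python3 -m pendant '[[[2,0,0,0,0,0,0],[1.9,0,0,0,0,0,0],[1.5,0,0,0,0,0,0],[1.5,0,0,0,0,0,0],[1.5,0,0,0,0,0,0]]]' 10; python3 -c "
from h import *
go(.4788,.2745,.109,-11)"
```

```text
[[0.48116453 0.27902129 0.122     ]]
time: 3.0
eef_pos: [0.4799, 0.2739, 0.1104]
orientation: [[0.192, 0.981, 0.001], [0.981, -0.192, 0.0], [0.001, 0.001, -1.0]]
wrist_force: [0.0, -0.2, 0.5]
grip_width: 0.547
time: 3.42
eef_pos: [0.4799, 0.2738, 0.1102]
orientation: [[0.193, 0.981, 0.001], [0.981, -0.193, 0.001], [0.001, 0.001, -1.0]]
wrist_force: [-0.0, -1.2, 4.4]
grip_width: 0.237
t3.42 pos [0.4799 0.2738 0.1102] shift [ 0.05 -0.12  0.12] turn [ 0.05 -0.04 -0.12] grip 21.8mm F [-0.  -1.2  4.4]
```

```bash
python3 -m pendant '[[[1.5,0,0,-0.2,0,0,0],[1.5,0,0,-0.8,0,0,0],[1.5,0,0,-2,0,0,0],[1.5,0,0,-4,0,0,0],[1.5,0,0,-6,0,0,0]]]'; python3 -c "
from h import *
go(.463,.002,.15,-11)
s=snap('wrist','w3')
s=snap('side','s3')
"
```

```text
time: 3.83
eef_pos: [0.4792, 0.2734, 0.1707]
orientation: [[0.193, 0.981, -0.001], [0.981, -0.193, -0.0], [-0.001, -0.001, -1.0]]
wrist_force: [0.7, -0.1, 0.7]
grip_width: 0.237
t3.83 pos [0.4792 0.2734 0.1707] shift [-26.94   3.64   2.08] turn [-0.04  0.03 -0.12] grip 21.8mm F [ 0.7 -0.1  0.7]
```

View pics/w3.png

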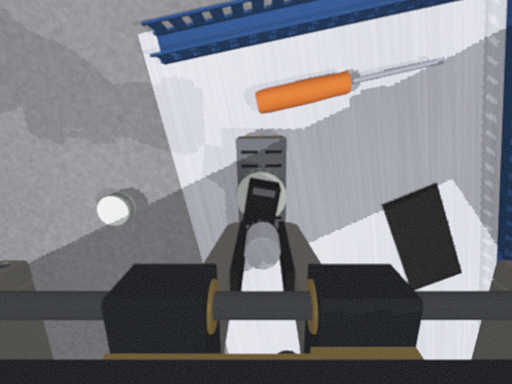

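View pics/s3.png

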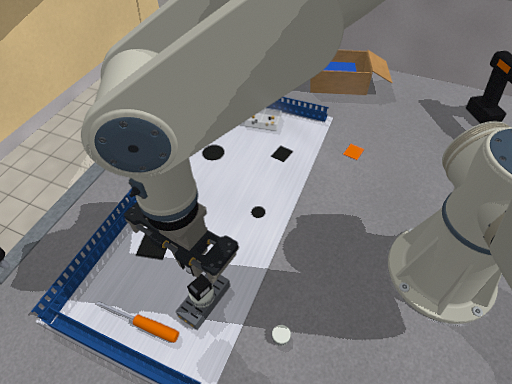

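```bash
python3 -c "
from h import *
s=snap('wrist'); o=env.get_obs(); R=np.array(o['orientation'])
print(((cast(s,[(262,232)],.1825)-o['eef_pos'])@R).round(4))"
python3 -m pendant '[[[1.5,-0.7,0.1,0,0,0,0],[1.5,-2.5,0.4,0,0,0,0],[1.5,-5.5,0.8,0,0,0,0],[1.5,-9,1.3,0,0,0,0],[1.5,-12.5,1.8,0,0,0,0]]]'
python3 -m pendant '[[[1.5,-3.5,0.4,0,0,0,0],[1.5,-7,0.8,0.3,0,0,0],[1.5,-10.2,1.2,0.8,0,0,0],[1.5,-12.8,1.6,1.2,0,0,0],[1.5,-14.2,1.8,1.5,0,0,0]]]'
python3 -m pendant '[[[1.5,0,0,0,0,0,0],[1.5,0,0,0,0,0,0]]]'
python3 -c "
from h import *
go(.463,.002,.15,-11)
s=snap('wrist','w4')"
```

```text
[[ 0.012   0.0004 -0.0107]]
time: 4.4
eef_pos: [0.4718, 0.1459, 0.1684]
orientation: [[0.191, 0.982, -0.002], [0.982, -0.191, -0.001], [-0.001, -0.002, -1.0]]
wrist_force: [0.3, -1.2, -0.1]
grip_width: 0.239
time: 4.82
eef_pos: [0.4616, 0.0018, 0.1533]
orientation: [[0.194, 0.981, -0.002], [0.981, -0.194, -0.001], [-0.001, -0.002, -1.0]]
wrist_force: [0.9, -0.0, 0.2]
grip_width: 0.236
time: 4.98
eef_pos: [0.4624, 0.0039, 0.1537]
orientation: [[0.195, 0.981, -0.002], [0.981, -0.195, 0.0], [-0.0, -0.002, -1.0]]
wrist_force: [-0.0, 0.8, -0.1]
grip_width: 0.237
t4.98 pos [0.4624 0.0039 0.1537] shift [-0.18  0.1   0.37] turn [-0.11  0.02 -0.24] grip 21.8mm F [-0.   0.8 -0.1]
```

View pics/w4.png

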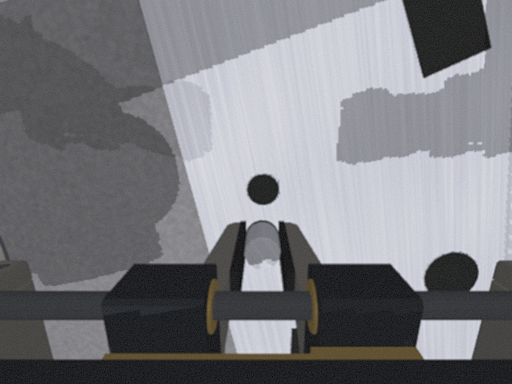

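```bash
python3 - <<'E'
from h import *
s=snap("wrist"); p=s["pixels"]
cv2.imwrite("pics/c4.png",cv2.resize(p[170:280,210:320,::-1],None,fx=5,fy=5,interpolation=cv2.INTER_CUBIC))
o=env.get_obs();R=np.array(o["orientation"])
for x in (0,.005):
  for z in (-.012,.018):
    print(x,z,((proj(s,[o["eef_pos"]+R@[x,0,z]])-[210,170])*5).round(),(proj(s,[o["eef_pos"]+R@[x+.011,0,z],o["eef_pos"]+R@[x-.011,0,z]])[:,1]*5-850).round())
m=p.max(2)<60
n,l=cv2.connectedComponents(m.astype(np.uint8)); 
c,r=filledmoments(s,l==l[188,263],.007); print("dot",c,r)
E
```

```text
0 -0.012 [[264. 406.]] [320. 489.]
0 0.018 [[263. 305.]] [231. 377.]
0.005 -0.012 [[264. 367.]] [280. 451.]
0.005 0.018 [[263. 272.]] [196. 345.]
dot [0.46219311 0.00165082] ((462.2118835449219, 1.038726806640625), (33.63460922241211, 33.825767517089844), 78.88761901855469)
```

View pics/c4.png

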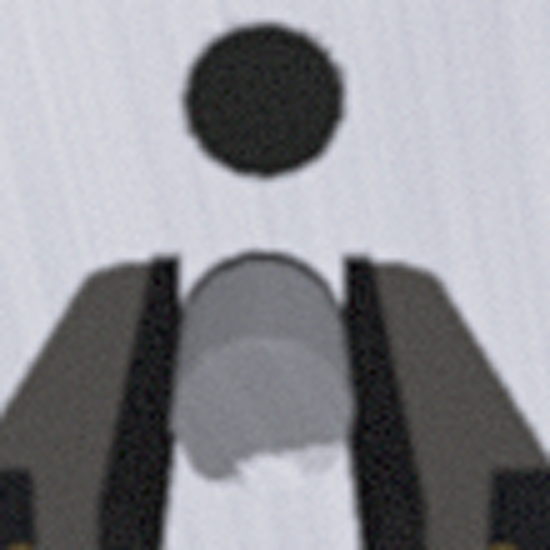

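```bash
python3 -m pendant '[[[1.5,0,0,0.8,0,0,0],[1.5,0,0.05,3,0,0,0],[1.5,0,0.05,6,0,0,0],[1.5,0,0.05,9,0,0,0],[1.5,0,0.05,11,0,0,0]]]'
python3 -m pendant '[[[1.5,0,0,0.7,0,0,0],[1.5,0,0,1.2,0,0,0],[1.5,0,0,1.4,0,0,0],[1.5,0,0,1.5,0,0,0],[1.5,0,0,1.5,0,0,0]]]'; python3 -c "
from h import *
go(.4629,.0038,.0252,-11)"
```

```text
time: 5.5
eef_pos: [0.4628, 0.0055, 0.0421]
orientation: [[0.191, 0.982, -0.002], [0.982, -0.191, 0.0], [-0.0, -0.002, -1.0]]
wrist_force: [0.0, -0.6, -0.2]
grip_width: 0.233
time: 5.92
eef_pos: [0.4646, 0.0047, 0.0303]
orientation: [[0.192, 0.981, 0.002], [0.981, -0.192, 0.0], [0.0, 0.001, -1.0]]
wrist_force: [-0.8, 0.1, -0.3]
grip_width: 0.234
t5.92 pos [0.4646 0.0047 0.0303] shift [-0.12 -0.15  0.51] turn [ 0.09 -0.02 -0.1 ] grip 21.5mm F [-0.8  0.1 -0.3]
```

```bash
python3 -m pendant '[[[1.5,-0.05,-0.05,0.2,0,0,0],[1.5,-0.1,-0.1,0.35,0,0,0],[1.5,-0.1,-0.1,0.4,0,0,0]]]';python3 -m pendant '[[[1.5,0,0,0.05,0,0,0],[1.5,0,0,0.1,0,0,0]]]'; python3 -c "
from h import *
go(.4629,.0038,.0252,-11); s=snap('wrist'); cv2.imwrite('pics/c5.png',cv2.resize(s['pixels'][150:290,190:340,::-1],None,fx=4,fy=4,interpolation=cv2.INTER_CUBIC))"
```

```text
time: 6.17
eef_pos: [0.4628, 0.0037, 0.0258]
orientation: [[0.193, 0.981, 0.001], [0.981, -0.193, 0.0], [0.0, 0.001, -1.0]]
wrist_force: [-0.1, -0.2, 0.4]
grip_width: 0.237
time: 6.33
eef_pos: [0.4628, 0.0037, 0.025]
orientation: [[0.193, 0.981, 0.0], [0.981, -0.193, -0.0], [0.0, 0.0, -1.0]]
wrist_force: [-4.0, 0.2, 15.2]
grip_width: 0.236
t6.33 pos [0.4628 0.0037 0.025 ] shift [ 0.01  0.01 -0.02] turn [ 0.01 -0.   -0.12] grip 21.7mm F [-4.   0.2 15.2]
```

View pics/c5.png

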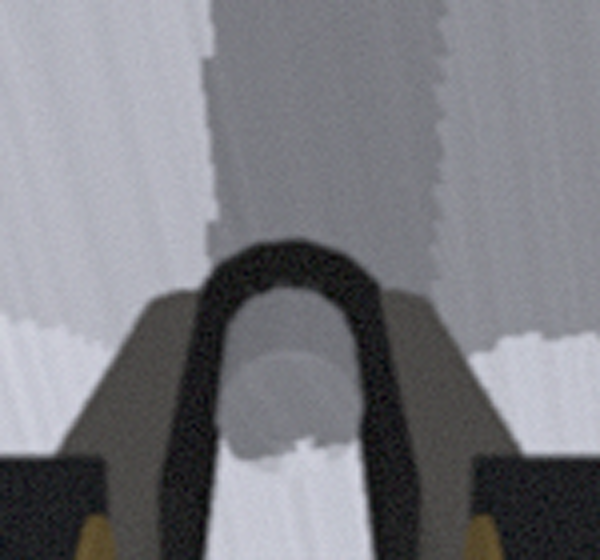

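```bash
python3 -m pendant '[[[1.5,0,0,-0.05,0,0,0],[2.6,0,0,-0.05,0,0,0],[3.5,0,0,-0.05,0,0,0],[4,0,0,-0.05,0,0,0],[4,0,0,-0.05,0,0,0]]]'
python3 -m pendant '[[[4,0,0,-0.8,0,0,0],[4,0,0,-3,0,0,0],[5,0,0,-6.5,0,0,0],[6,0,0,-10.5,0,0,0],[7,0,0,-13,0,0,0]]]' ; python3 -c "
from h import *
go(.4629,.0038,.155,-11); s=snap('wrist'); cv2.imwrite('pics/c6.png',cv2.resize(s['pixels'][140:290,160:360,::-1],None,fx=4,fy=4,interpolation=cv2.INTER_CUBIC))"
```

```text
time: 6.8
eef_pos: [0.4626, 0.0038, 0.025]
orientation: [[0.193, 0.981, -0.0], [0.981, -0.193, -0.0], [-0.0, -0.0, -1.0]]
wrist_force: [0.4, -0.1, -0.0]
grip_width: 0.431
time: 7.22
eef_pos: [0.4634, 0.0038, 0.1586]
orientation: [[0.193, 0.981, 0.002], [0.981, -0.193, 0.0], [0.0, 0.002, -1.0]]
wrist_force: [0.8, 0.2, 0.7]
grip_width: 0.632
t7.22 pos [0.4634 0.0038 0.1586] shift [-0.01 -0.05  0.36] turn [ 0.13 -0.03 -0.11] grip 58.1mm F [0.8 0.2 0.7]
```

View pics/c6.png

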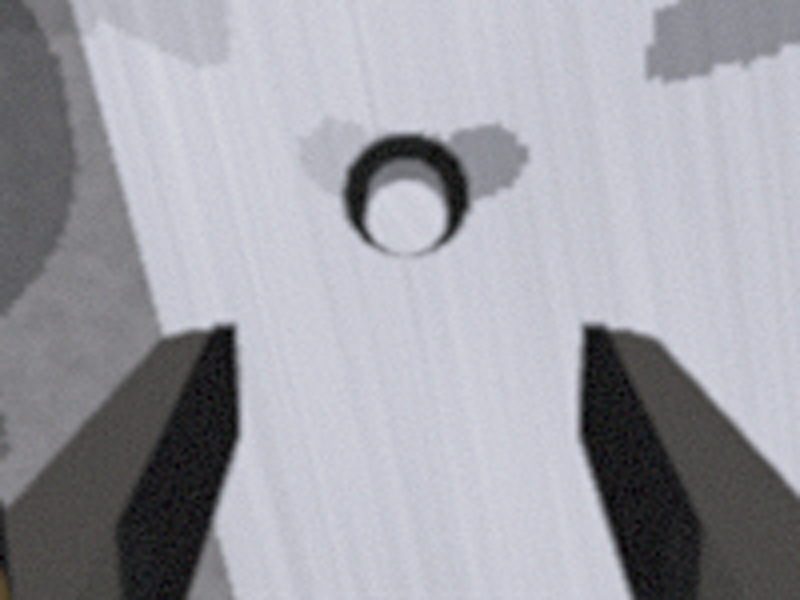

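Capacitor is upright and centred on the dot pad, with about 7.3 mm of pad showing on the far side. Next the relay.

```bash
python3 -m pendant '[[[7,2.5,-0.4,-1,0,0,0],[8,6.5,-0.9,-2,0,0,0],[9,10.6,-1.5,-2.5,0,0,0],[9.1,14.7,-2,-2.5,0,0,0],[9.1,18.5,-2.6,-2.5,0,0,0]]]' >/dev/null
python3 -m pendant '[[[9.1,4,-0.5,-1,0,0,0],[9.1,7,-0.9,-1,0,0,0],[9.1,8.3,-1.1,-1,0,0,0],[9.1,8.3,-1.1,-1,0,0,0],[9.1,8.3,-1.1,-1,0,0,0]]]' ; python3 -c "
from h import *
go(.477,.2735,.2,-11); s=snap('wrist','w7'); cv2.imwrite('pics/c7.png',cv2.resize(s['pixels'][110:260,190:340,::-1],None,fx=4,fy=4,interpolation=cv2.INTER_CUBIC))"
```

```text
time: 8.1
eef_pos: [0.4774, 0.2735, 0.1896]
orientation: [[0.191, 0.982, -0.001], [0.982, -0.191, -0.001], [-0.001, -0.001, -1.0]]
wrist_force: [-0.2, -0.7, -0.9]
grip_width: 0.989
t8.10 pos [0.4774 0.2735 0.1896] shift [-0.01 -0.04 -1.04] turn [-0.04  0.07 -0.03] grip 91.0mm F [-0.2 -0.7 -0.9]
```

View pics/c7.png

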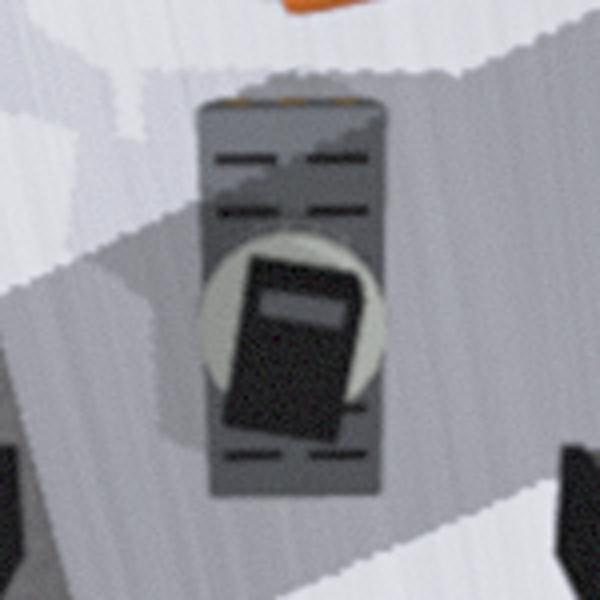

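```bash
python3 - <<'E'
from h import *
s=snap("wrist"); p=s["pixels"]
g=p.max(2).copy(); m=(g<48); m[:173]=0; m[225:]=0; m[:,:243]=0; m[:,285:]=0
m=cv2.morphologyEx(m.astype(np.uint8),cv2.MORPH_OPEN,np.ones((5,5)))
m=cv2.morphologyEx(m,cv2.MORPH_CLOSE,np.ones((15,15)))
for z in(.092,):
    c,r=filledmoments(s,m,z); print(c,r)
f=lambda P:(np.array(P)+.5)/4-.5+[190,110]
q=cast(s,f([(252,257),(362,272),(335,440),(223,425)]),.092); print(q.round(4),q.mean(0))
for i in range(4):
    d=q[(i+1)%4]-q[i]; print(np.linalg.norm(d).round(4),np.degrees(np.arctan2(d[1],d[0])).round(1))
S=cast(s,f([(200,103),(385,103),(382,496),(211,496)]),.036); print("supply",S.round(4),S.mean(0))
print("snd",cast(s,f([(200,325),(387,325),(293,232)]),.064))
c=cv2.resize(p[110:260,190:340,::-1],None,fx=4,fy=4); mm=cv2.resize(m[110:260,190:340],None,fx=4,fy=4,interpolation=0); c[mm>0]=(0,0,255); cv2.imwrite("pics/m7.png",c)
E
```

```text
[0.47816898 0.27484042] ((478.4950866699219, 274.73565673828125), (42.85050964355469, 28.59281349182129), 68.92223358154297)
[[0.4731 0.2992 0.092 ]
 [0.4983 0.2906 0.092 ]
 [0.4842 0.2495 0.092 ]
 [0.4574 0.2588 0.092 ]] [0.4782686  0.27453681 0.092     ]
0.0267 -18.9
0.0435 -109.0
0.0283 160.9
0.0434 68.8
supply [[0.4635 0.3347 0.036 ]
 [0.5146 0.3247 0.036 ]
 [0.4935 0.207  0.036 ]
 [0.4413 0.2172 0.036 ]] [0.47824061 0.27091906 0.036     ]
snd [[0.45351068 0.27838846 0.064     ]
 [0.50315747 0.26870833 0.064     ]
 [0.48304762 0.29851329 0.064     ]]
```

View pics/m7.png

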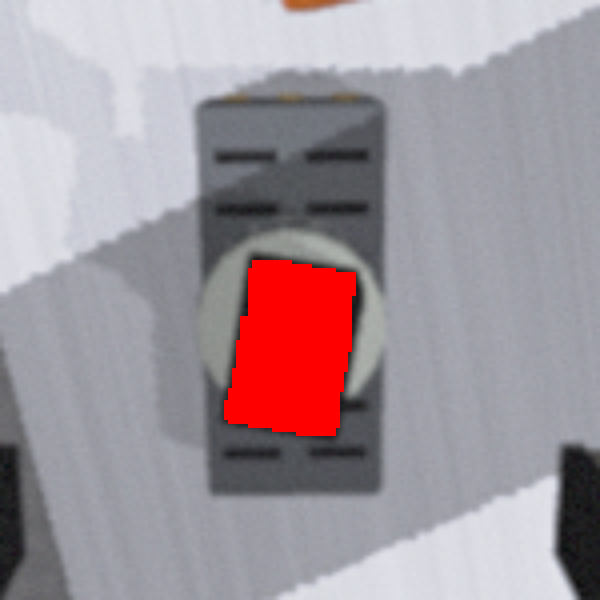

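```bash
python3 -m pendant '[[[7,0,0,1,0,0,4],[6,-0.05,0,3,0,0,9],[5.5,-0.1,0.05,5.5,0,0,10.1],[5,-0.1,0.05,8,0,0,10.1],[5,-0.1,0.05,9.5,0,0,10.1]]]' 12 >/dev/null
python3 -m pendant '[[[5,0,0,0,0,0,0],[5,0,0,0,0,0,0]]]'; python3 -c "
from h import *
go(.478,.2728,.083,-21.1); s=snap('wrist'); cv2.imwrite('pics/c8.png',cv2.resize(s['pixels'][140:290,160:360,::-1],None,fx=4,fy=4,interpolation=cv2.INTER_CUBIC))"
```

```text
time: 8.78
eef_pos: [0.478, 0.2712, 0.0947]
orientation: [[0.363, 0.932, -0.002], [0.932, -0.363, -0.001], [-0.002, -0.001, -1.0]]
wrist_force: [1.1, -0.0, 1.2]
grip_width: 0.546
t8.78 pos [0.478  0.2712 0.0947] shift [ 0.15 -0.05  1.17] turn [-0.07  0.1  -0.2 ] grip 50.3mm F [ 1.1 -0.   1.2]
```

View pics/c8.png

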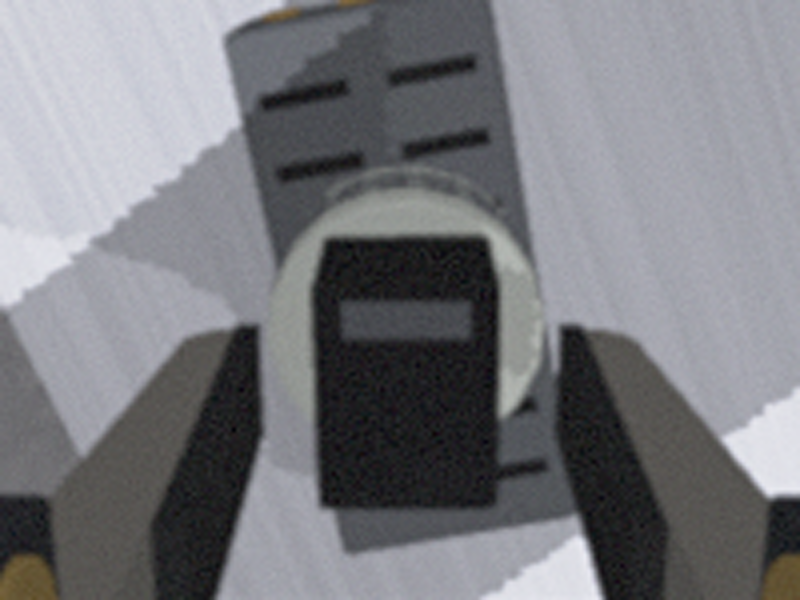

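The relay is square between the jaws, with its top face at columns 318–497 and the fingers at 258 and 560.

```bash
python3 -m pendant '[[[5,0.1,0,0.5,0,0,0],[5,0.1,0,1,0,0,0],[5,0.1,0,1.15,0,0,0],[4,0.1,0,1.15,0,0,0],[3.3,0.1,0,1.15,0,0,0]]]' 15 >/dev/null
python3 -m pendant '[[[2.5,0,0,0,0,0,0],[2.3,0,0,0,0,0,0],[2.3,0,0,0,0,0,0],[2.3,0,0,0,0,0,0]]]' 15;  python3 -c "
from h import *
go(.478,.2728,.083,-21.1)"
```

```text
time: 9.58
eef_pos: [0.4788, 0.2738, 0.0837]
orientation: [[0.362, 0.932, 0.0], [0.932, -0.362, 0.0], [0.0, 0.0, -1.0]]
wrist_force: [-0.6, 0.2, 1.6]
grip_width: 0.327
t9.58 pos [0.4788 0.2738 0.0837] shift [-0.12 -0.04  0.07] turn [ 0.01 -0.01 -0.11] grip 30.1mm F [-0.6  0.2  1.6]
```

```bash
python3 -m pendant '[[[2.3,0,0,-0.2,0,0,0],[2.3,0,0,-0.8,0,0,0],[2.3,0,0,-2.2,0,0,0],[2.3,0,0,-4.5,0,0,0],[2.3,0,0,-7,0,0,0]]]' >/dev/null
python3 -m pendant '[[[2.3,0,0,-1,0,0,0],[2.3,0,0,-1,0,0,0]]]'; python3 -c "
from h import *
go(.4795,-.228,.165,-13); s=snap('wrist','w9'); s=snap('side','s9')"
```

```text
time: 10.17
eef_pos: [0.4802, 0.2746, 0.1662]
orientation: [[0.362, 0.932, 0.004], [0.932, -0.362, 0.002], [0.004, 0.003, -1.0]]
wrist_force: [0.2, 0.1, -0.1]
grip_width: 0.327
t10.17 pos [0.4802 0.2746 0.1662] shift [-46.88  18.12   0.  ] turn [ 0.19 -0.2  -8.21] grip 30.1mm F [ 0.2  0.1 -0.1]
```

View pics/w9.png

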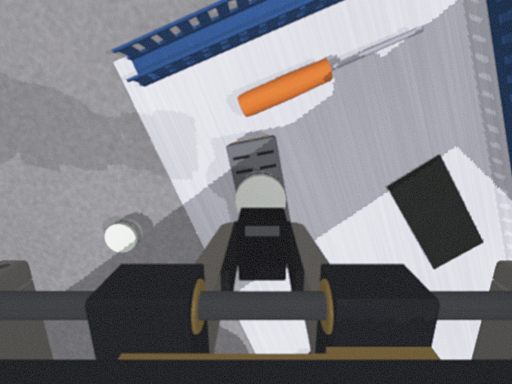

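```bash
python3 -m pendant '[[[2.3,-0.8,0.3,0,0,0,0],[2.3,-2.8,1.1,0,0,0,0],[2.3,-6,2.3,0,0,0,0],[2.3,-9.5,3.7,0,0,0,0],[2.3,-13,5,0,0,0,0]]]' >/dev/null
python3 -m pendant '[[[2.3,-3.5,1.4,0,0,0,0],[2.3,-7,2.7,0,0,0,0],[2.3,-10.5,4.1,0,0,0,0],[2.3,-14,5.4,0,0,0,0],[2.3,-17.5,6.8,0,0,0,0]]]' >/dev/null; python3 -c "
from h import *
go(.4795,-.228,.165,-13)"
```

```text
t11.10 pos [ 0.4765 -0.0553  0.1622] shift [-15.99   6.52  -0.29] turn [-0.14  0.03 -8.21] grip 29.7mm F [ 1.4  0.3 -1.6]
```

```bash
python3 -m pendant '[[[2.3,-3.5,1.4,0,0,0,-2],[2.3,-7,2.8,0,0,0,-4],[2.3,-10.5,4.1,0,0,0,-6],[2.3,-13.5,5.3,0,0,0,-7.5],[2.3,-15.6,6.1,0,0,0,-8.2]]]' >/dev/null
python3 -m pendant '[[[2.3,-0.5,0.2,0,0,0,0],[2.3,-0.5,0.2,0,0,0,0],[2.3,-0.5,0.2,0,0,0,0]]]' >/dev/null; python3 -c "
from h import *
go(.4795,-.228,.165,-13); s=snap('wrist','w10');p=s['pixels']; cv2.imwrite('pics/c10.png',cv2.resize(p[130:290,180:350,::-1],None,fx=4,fy=4,interpolation=cv2.INTER_CUBIC))"
```

```text
t11.77 pos [ 0.4786 -0.2255  0.1625] shift [-0.23  0.14 -0.25] turn [-0.12 -0.05 -0.09] grip 30.2mm F [ 0.3  0.  -0.2]
```

View pics/c10.png

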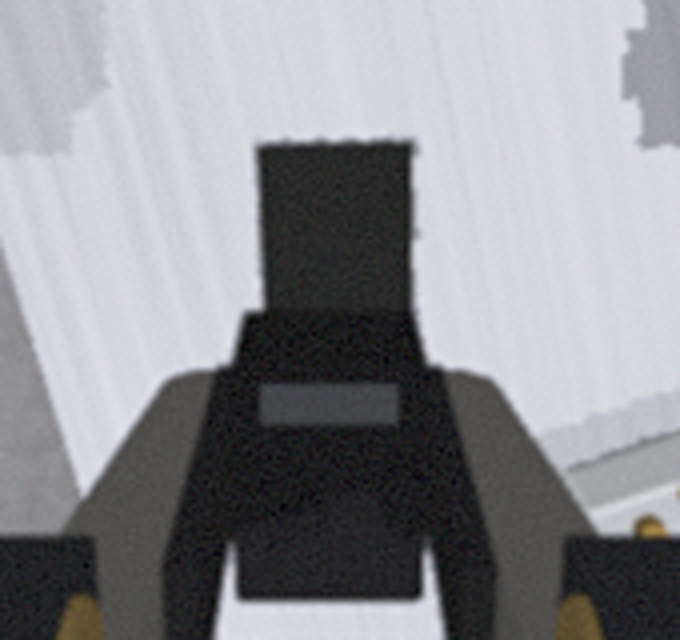

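View pics/w10.png

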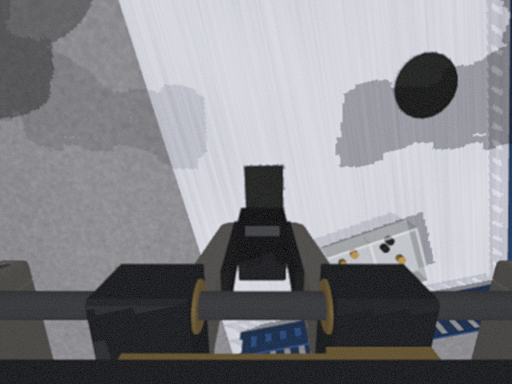

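```bash
python3 - <<'E'
from h import *
s=snap("wrist"); o=env.get_obs();R=np.array(o["orientation"])
f=lambda P:(np.array(P)+.5)/4-.5+[180,130]
q=cast(s,f([(258,146),(412,143),(411,305),(267,308)]),.007)[:,:2]
print(q.round(4))
for a,b in((0,1),(2,1),(3,0)):
    d=q[b]-q[a]; print(np.linalg.norm(d).round(4),np.degrees(np.arctan2(d[1],d[0])).round(2))
# refined edges by dark threshold
p=s["pixels"].astype(float).max(2)
L=[];Rr=[]
for v in range(170,204):
    row=p[v]; c=262
    def edge(step):
        u=c
        while row[u]<110:u+=step
        a,b=row[u-step],row[u]; return u-step+step*(110-a)/(b-a)
    L.append((edge(-1),v)); Rr.append((edge(1),v))
T=[]
for u in range(250,280):
    v=180
    while p[v,u]<110:v-=1
    T.append((u,v+1-(110-p[v+1,u])/(p[v,u]-p[v+1,u])))
def fit(P):
    Q=cast(s,P,.007)[:,:2].astype(np.float32); l=cv2.fitLine(Q,cv2.DIST_HUBER,0,1e-4,1e-4).ravel(); return l
l,r,t=fit(L),fit(Rr),fit(T)
for x in(l,r,t): print("line ang",np.degrees(np.arctan2(x[1],x[0])).round(2),x[2:])
# midline
def inter(a,b):
    M=np.c_[a[:2],-b[:2]]; k=np.linalg.solve(M,b[2:]-a[2:]); return a[2:]+k[0]*a[:2]
A,B=inter(l,t),inter(r,t); print("far corners",A,B,np.linalg.norm(A-B))
for yaw in(75,76,77,78,79):
    a=np.radians(yaw); print(yaw,((A+B)/2-.028*np.array([np.cos(a),np.sin(a)])).round(4))
print("box near",cast(s,[(325,250),(412,222)],.028))
E
```

```text
[[ 0.4632 -0.1975]
 [ 0.5072 -0.2067]
 [ 0.4967 -0.2552]
 [ 0.4538 -0.2463]]
0.0449 -11.83
0.0496 77.84
0.0497 79.17
line ang 78.48 [ 0.45832866 -0.21965258]
line ang 78.82 [ 0.5013117  -0.23282449]
line ang -11.46 [ 0.483479   -0.20181109]
far corners [ 0.46281654 -0.19762397] [ 0.5065167  -0.20647955] 0.044588394
75 [ 0.4774 -0.2291]
76 [ 0.4779 -0.2292]
77 [ 0.4784 -0.2293]
78 [ 0.4788 -0.2294]
79 [ 0.4793 -0.2295]
box near [[ 0.53472998 -0.31348724  0.028     ]
 [ 0.63828676 -0.3008465   0.028     ]]
```

```bash
python3 - <<'E'
from h import *
s=snap("wrist"); o=env.get_obs();R=np.array(o["orientation"])
for z in(-.0083,.0197):
  for x in(-.02,.02):
    print(z,x,[ ((proj(s,[o["eef_pos"]+R@[x+d,0,z]])[0]-[180,130]+.5)*4-.5).round(1).tolist() for d in(-.002,0,.002)])
p=s["pixels"].max(2)[:,262-20:262+20]; print([int(x) for x in p[195:285,8:32].mean(1)])
go(.479,-.229,.165,-11.5)
E
```

```text
-0.0083 -0.02 [[332.8, 605.1], [332.8, 593.9], [332.8, 582.5]]
-0.0083 0.02 [[333.2, 365.6], [333.2, 352.8], [333.2, 339.9]]
0.0197 -0.02 [[332.4, 516.5], [332.4, 506.5], [332.4, 496.5]]
0.0197 0.02 [[332.7, 306.7], [332.7, 295.6], [332.7, 284.4]]
[41, 42, 41, 43, 43, 43, 41, 42, 42, 42, 41, 41, 34, 29, 26, 26, 26, 28, 25, 28, 26, 27, 27, 29, 26, 27, 26, 29, 28, 25, 39, 65, 73, 74, 74, 73, 73, 73, 73, 74, 65, 44, 30, 26, 28, 28, 28, 29, 28, 29, 30, 27, 28, 28, 29, 28, 29, 27, 29, 30, 34, 33, 37, 37, 36, 38, 38, 38, 36, 38, 39, 39, 39, 39, 40, 38, 40, 39, 39, 40, 39, 39, 37, 33, 61, 139, 210, 224, 223, 221]
t11.92 pos [ 0.4793 -0.2248  0.1632] shift [-0.42  0.06 -0.18] turn [-0.05 -0.02 -1.45] grip 29.9mm F [-0.7 -1.1 -1.4]
```

```bash
python3 -m pendant '[[[2.3,-0.15,0,0.8,0,0,-0.7],[2.3,-0.28,0.05,3,0,0,-1.4],[2.3,-0.28,0.05,6,0,0,-1.4],[2.3,-0.28,0.05,9,0,0,-1.4],[2.3,-0.28,0.05,11.5,0,0,-1.4]]]' >/dev/null
python3 -m pendant '[[[2.3,0,0,0.6,0,0,0],[2.3,0,0,1.0,0,0,0],[2.3,0,0,1.1,0,0,0],[2.3,0,0,1.1,0,0,0]]]' ; python3 -c "
from h import *
go(.4793,-.2278,.0267,-11.5)"
```

```text
time: 12.67
eef_pos: [0.4802, -0.2291, 0.0384]
orientation: [[0.201, 0.98, 0.001], [0.98, -0.201, -0.001], [-0.0, 0.001, -1.0]]
wrist_force: [0.4, 0.4, -0.0]
grip_width: 0.323
t12.67 pos [ 0.4802 -0.2291  0.0384] shift [ 0.11 -0.12  1.17] turn [ 0.08  0.02 -0.08] grip 29.7mm F [ 0.4  0.4 -0. ]
```

```bash
python3 -m pendant '[[[2.3,0.05,-0.05,0.4,0,0,0],[2.3,0.1,-0.1,0.8,0,0,0],[2.3,0.1,-0.1,1,0,0,0],[2.3,0.1,-0.1,1,0,0,0]]]';  python3 -c "
from h import *
go(.4793,-.2278,.0267,-11.5); s=snap('wrist');p=s['pixels']; cv2.imwrite('pics/c11.png',cv2.resize(p[130:290,180:350,::-1],None,fx=4,fy=4,interpolation=cv2.INTER_CUBIC))"
```

```text
time: 13.0
eef_pos: [0.4785, -0.2277, 0.0275]
orientation: [[0.201, 0.98, -0.0], [0.98, -0.201, -0.0], [-0.0, -0.0, -1.0]]
wrist_force: [0.1, 0.1, -0.8]
grip_width: 0.326
t13.00 pos [ 0.4785 -0.2277  0.0275] shift [0.01 0.08 0.08] turn [-0.    0.   -0.11] grip 30.0mm F [ 0.1  0.1 -0.8]
```

View pics/c11.png

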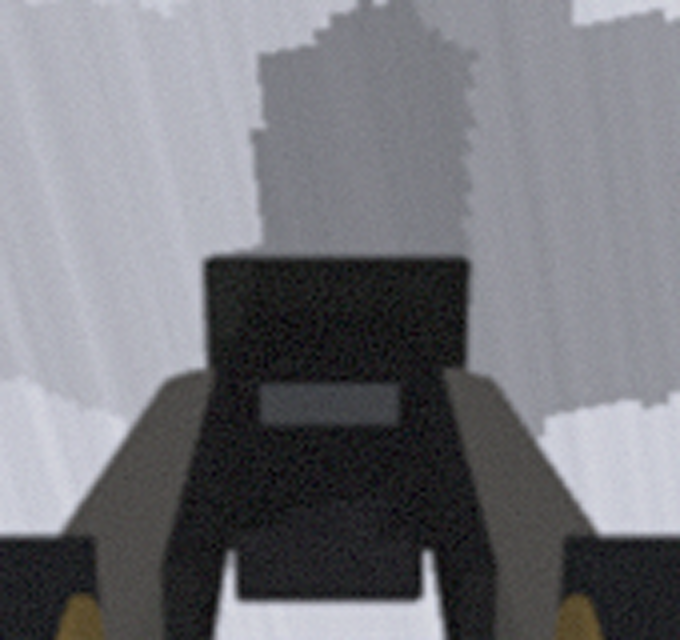

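```bash
python3 -m pendant '[[[2.3,0.05,0.1,0,0,0,0],[2.3,0.05,0.1,0.07,0,0,0],[2.3,0.05,0.1,0.12,0,0,0]]]';  python3 -c "
from h import *
go(.4793,-.2278,.0267,-11.5)"
```

```text
time: 13.3
eef_pos: [0.48, -0.2276, 0.0267]
orientation: [[0.201, 0.98, 0.0], [0.98, -0.201, -0.0], [-0.0, 0.0, -1.0]]
wrist_force: [-3.6, 1.8, 12.2]
grip_width: 0.325
t13.30 pos [ 0.48   -0.2276  0.0267] shift [-0.03 -0.07  0.  ] turn [ 0.03  0.01 -0.12] grip 29.9mm F [-3.6  1.8 12.2]
```

Contact at 12 N; release and rise.

```bash
python3 -m pendant '[[[2.5,0,0,-0.03,0,0,0],[3.5,0,0,-0.03,0,0,0],[4.6,0,0,-0.03,0,0,0],[4.6,0,0,-0.03,0,0,0],[4.6,0,0,-0.03,0,0,0]]]'
python3 -m pendant '[[[4.6,0,0,-0.8,0,0,0],[4.6,0,0,-3,0,0,0],[5,0,0,-6.5,0,0,0],[6,0,0,-10.5,0,0,0],[7,0,0,-14,0,0,0]]]' >/dev/null; python3 -c "
from h import *
go(.4793,-.2278,.165,-11.5); s=snap('wrist');p=s['pixels']; cv2.imwrite('pics/c12.png',cv2.resize(p[130:290,180:350,::-1],None,fx=4,fy=4,interpolation=cv2.INTER_CUBIC))"
```

```text
time: 13.72
eef_pos: [0.4797, -0.2275, 0.0266]
orientation: [[0.201, 0.98, -0.0], [0.98, -0.201, 0.0], [0.0, -0.0, -1.0]]
wrist_force: [0.6, -0.1, -0.1]
grip_width: 0.502
t14.13 pos [ 0.4795 -0.2274  0.169 ] shift [-0.04 -0.01  0.4 ] turn [ 0.    0.   -0.12] grip 61.5mm F [ 0.7 -0.7 -0.6]
```

View pics/c12.png

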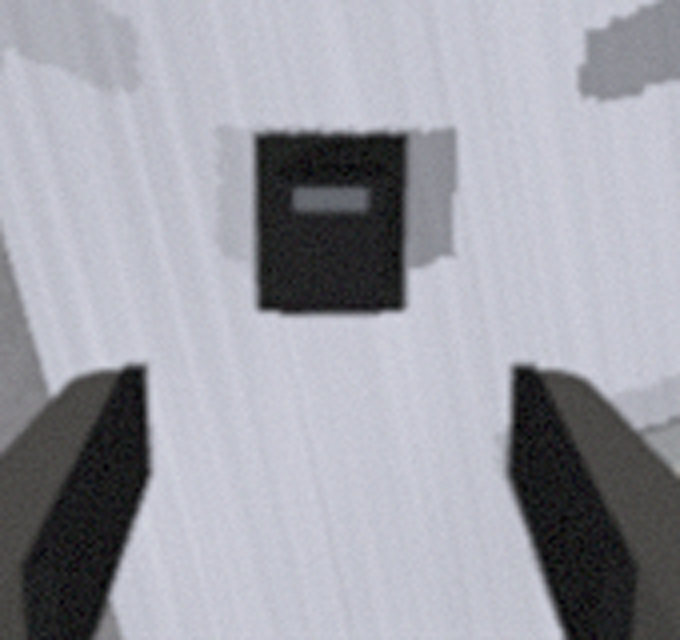

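```bash
python3 -c "
from h import *
s=snap('wrist');p=s['pixels'].astype(float)[155:215,235:290,::-1]; cv2.imwrite('pics/c12b.png',cv2.resize(np.clip((p-15)*4,0,255).astype(np.uint8),None,fx=10,fy=10,interpolation=cv2.INTER_CUBIC))"
```

```text
(no output)
```

View pics/c12b.png

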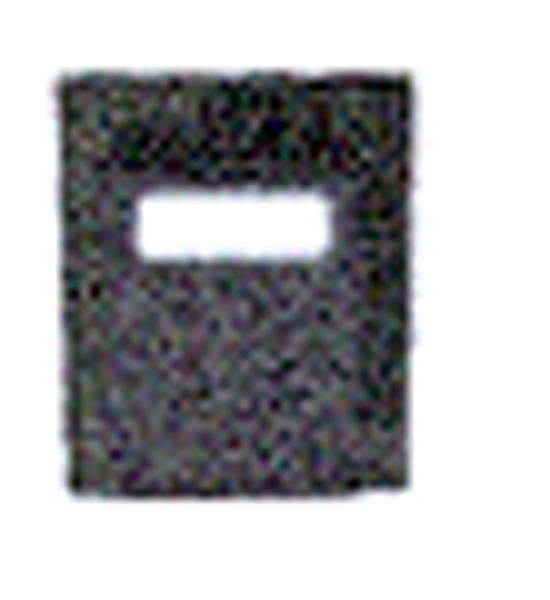

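```bash
python3 -c "
from h import *
s=snap('wrist')
f=lambda P:(np.array(P)+.5)/4-.5+[180,130]
n=cast(s,f([(331,313.5)]),.035)[0,:2]; a=cast(s,f([(262,309)]),.007)[0,:2]; b=cast(s,f([(331,133)]),.007)[0,:2]; c=cast(s,f([(268,309),(395,309)]),.007)[:,:2].mean(0)
d=np.array([np.cos(np.radians(78.5)),np.sin(np.radians(78.5))])
print('relay near->far-pad edge',(b-n)@d,'pad len',(b-c)@d,'near margin',(n-c)@d)
go(.477,.272,.18,-11)
"
```

```text
relay near->far-pad edge 0.04772562448013175 pad len 0.05558785236602885 near margin 0.007862227885897114
t14.28 pos [ 0.4816 -0.2283  0.17  ] shift [ 48.92 -10.51  -1.14] turn [ 0.35  0.09 -0.61] grip 69.7mm F [ 0.5 -0.3 -0.3]
```

Relay margins check out (near edge 7.9 mm against 8 nominal). Back to the stack for the sounder.

```bash
python3 -m pendant '[[[7,2.5,-0.5,0,0,0,0],[7.5,6.5,-1.4,-0.5,0,0,0],[8,10.6,-2.3,-1,0,0,0],[9,14.7,-3.2,-1,0,0,0],[9.1,18.8,-4,-1,0,0,0]]]' >/dev/null
python3 -m pendant '[[[9.1,4.1,-0.9,0,0,0,0],[9.1,8.2,-1.8,0,0,0,0],[9.1,12.2,-2.6,0,0,0,0],[9.1,16.3,-3.5,0,0,0,0],[9.1,20,-4.3,0,0,0,0]]]' >/dev/null; python3 -c "
from h import *
go(.477,.272,.18,-11)"
```

```text
t15.12 pos [0.4752 0.1703 0.1755] shift [10.   -1.87 -0.46] turn [-0.1   0.05 -0.6 ] grip 90.9mm F [ 0.6 -0.2  0.4]
```

```bash
python3 -m pendant '[[[9.1,4,-0.8,0,0,0,-0.5],[9.1,7.5,-1.5,0,0,0,-0.5],[9.1,9.2,-1.8,0,0,0,-0.5],[9.1,9.2,-1.8,0,0,0,-0.5],[9.1,9.2,-1.8,0,0,0,-0.5]]]' >/dev/null; python3 -c "
from h import *
go(.477,.272,.18,-11); s=snap('wrist'); p=s['pixels']; cv2.imwrite('pics/c13.png',cv2.resize(p[110:260,190:340,::-1],None,fx=4,fy=4,interpolation=cv2.INTER_CUBIC))"
```

```text
t15.53 pos [0.4764 0.2621 0.1753] shift [ 0.99 -0.13 -0.47] turn [-0.1   0.11  0.01] grip 91.0mm F [ 0.3 -0.6 -0.6]
```

View pics/c13.png

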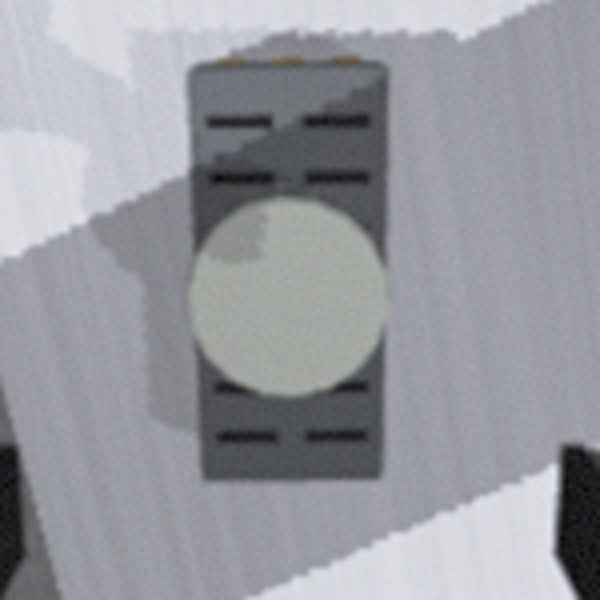

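```bash
python3 -c "
from h import *
s=snap('wrist')
f=lambda P:(np.array(P)+.5)/4-.5+[190,110]
print('snd',cast(s,f([(288,296.5),(190,296),(387,296),(288,396),(288,197)]),.064).round(4))
q=cast(s,f([(192,65),(386,65),(383,480),(202,480)]),.036); print('sup',q.round(4),q.mean(0))
go(.478,.272,.055,-11)
"
```

```text
snd [[0.478  0.2733 0.064 ]
 [0.4535 0.2782 0.064 ]
 [0.5028 0.2686 0.064 ]
 [0.4729 0.247  0.064 ]
 [0.4829 0.2982 0.064 ]]
sup [[0.4637 0.3337 0.036 ]
 [0.5143 0.3239 0.036 ]
 [0.4936 0.2068 0.036 ]
 [0.441  0.217  0.036 ]] [0.47815193 0.27034701 0.036     ]
t15.63 pos [0.4767 0.2607 0.1757] shift [ 1.15 -0.08 12.07] turn [-0.08  0.09 -0.12] grip 91.1mm F [-0.1 -0.2  0.6]
```

```bash
python3 -m pendant '[[[8,0.4,0,1,0,0,0],[7.5,0.9,-0.05,3.5,0,0,0],[7.2,1.25,-0.05,6.5,0,0,0],[7.2,1.25,-0.05,9,0,0,0],[7.2,1.25,-0.05,10.5,0,0,0]]]' 20 >/dev/null;  python3 -m pendant '[[[7.2,0,0,0,0,0,0],[7.2,0,0,0,0,0,0]]]'>/dev/null;python3 -c "
from h import *
go(.478,.2733,.055,-11); s=snap('wrist'); p=s['pixels']; cv2.imwrite('pics/c14.png',cv2.resize(p[130:290,160:360,::-1],None,fx=4,fy=4,interpolation=cv2.INTER_CUBIC))"
```

```text
t16.22 pos [0.4789 0.2732 0.0707] shift [-0.   -0.09  1.57] turn [-0.1   0.09 -0.19] grip 71.8mm F [0.4 0.6 0.2]
```

View pics/c14.png

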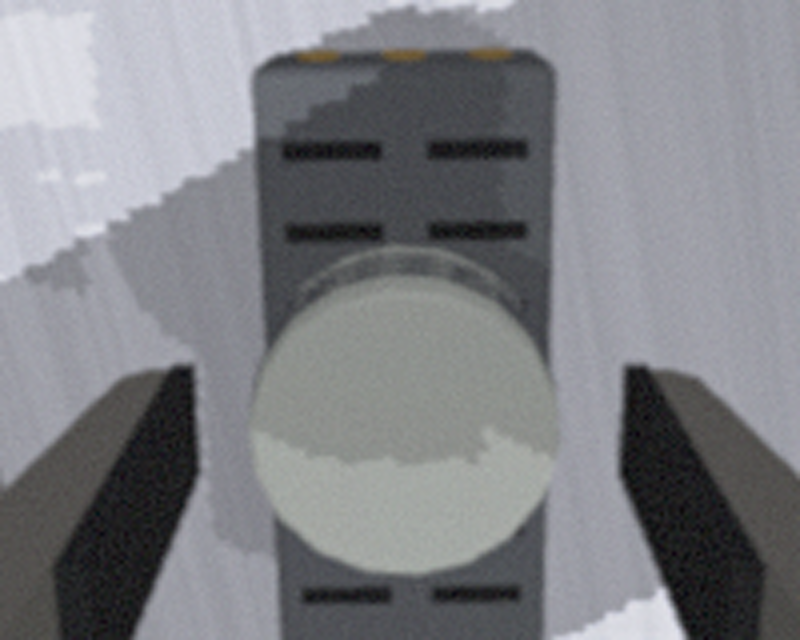

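```bash
python3 -m pendant '[[[7.2,0,-0.08,0.6,0,0,0],[7.2,0,-0.08,1.2,0,0,0],[7.2,0,-0.08,1.5,0,0,0],[6.5,0,-0.08,1.5,0,0,0],[5.6,0,-0.08,1.5,0,0,0]]]' 20
python3 -m pendant '[[[4.8,0,0,0,0,0,0],[4.6,0,0,0,0,0,0],[4.6,0,0,0,0,0,0],[4.6,0,0,0,0,0,0]]]' 20;  python3 -c "
from h import *
go(.478,.2733,.055,-11)"
```

```text
time: 16.68
eef_pos: [0.4785, 0.2745, 0.0567]
orientation: [[0.193, 0.981, -0.0], [0.981, -0.193, -0.0], [-0.0, -0.0, -1.0]]
wrist_force: [1.2, -0.2, 0.2]
grip_width: 0.661
time: 17.02
eef_pos: [0.4787, 0.2746, 0.0569]
orientation: [[0.193, 0.981, 0.0], [0.981, -0.193, 0.0], [0.0, 0.0, -1.0]]
wrist_force: [-0.9, -0.2, 2.0]
grip_width: 0.562
t17.02 pos [0.4787 0.2746 0.0569] shift [-0.15 -0.04  0.19] turn [ 0.02 -0.02 -0.11] grip 51.7mm F [-0.9 -0.2  2. ]
```

```bash
python3 -m pendant '[[[4.6,0,0,-0.2,0,0,0],[4.6,0,0,-0.8,0,0,0],[4.6,0,0,-2.2,0,0,0],[4.6,0,0,-4.5,0,0,0],[4.6,0,0,-7,0,0,0]]]' >/dev/null
python3 -m pendant '[[[4.6,0,0,-2,0,0,0],[4.6,0,0,-2.5,0,0,0],[4.6,0,0,-2.5,0,0,0]]]'; python3 -c "
from h import *
go(.676,-.156,.152,-11); s=snap('wrist','w15')"
```

```text
time: 17.68
eef_pos: [0.4795, 0.275, 0.1533]
orientation: [[0.193, 0.981, 0.003], [0.981, -0.193, 0.002], [0.002, 0.003, -1.0]]
wrist_force: [-0.4, -0.3, -2.0]
grip_width: 0.564
t17.68 pos [0.4795 0.275  0.1533] shift [-38.5   27.59   0.12] turn [ 0.15 -0.12 -0.12] grip 51.9mm F [-0.4 -0.3 -2. ]
```

View pics/w15.png

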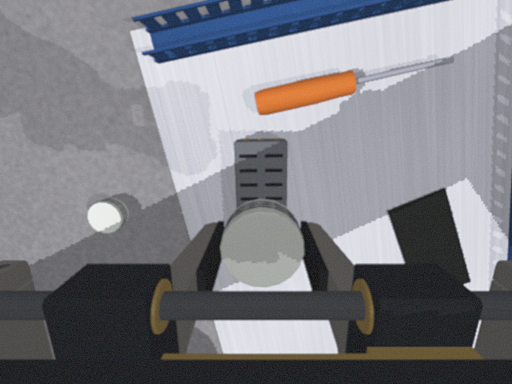

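Sounder is held level at (262,240) and the supply stayed in place. Carry it over.

```bash
python3 -m pendant '[[[4.6,-0.7,0.5,0,0,0,0],[4.6,-2.3,1.7,0,0,0,0],[4.6,-4.8,3.4,0,0,0,0],[4.6,-7.7,5.5,0,0,0,0],[4.6,-10.6,7.6,0,0,0,0]]]' >/dev/null
python3 -m pendant '[[[4.6,-2.9,2.1,0,0,0,0],[4.6,-5.8,4.2,0,0,0,0],[4.6,-8.7,6.2,0,0,0,0],[4.6,-11.6,8.3,0,0,0,0],[4.6,-14.5,10.4,0,0,0,0]]]' >/dev/null; python3 -c "
from h import *
go(.676,-.156,.152,-11)"
```

```text
t18.57 pos [ 0.6061 -0.0089  0.1497] shift [-13.09   9.69  -0.25] turn [-0.16  0.04 -0.12] grip 51.3mm F [ 0.7  0.4 -0.7]
```

```bash
python3 -m pendant '[[[4.6,-2.9,2.1,0,0,0,0],[4.6,-5.8,4.2,0,0,0,0],[4.6,-8.7,6.3,0,0,0,0],[4.6,-11.2,8.3,0,0,0,0],[4.6,-12.8,9.5,0,0,0,0]]]' >/dev/null
python3 -m pendant '[[[4.6,0,0,0,0,0,0],[4.6,0,0,0,0,0,0],[4.6,0,0,0,0,0,0]]]' >/dev/null; python3 -c "
from h import *
go(.676,-.156,.152,-11); s=snap('wrist');p=s['pixels']; cv2.imwrite('pics/c16.png',cv2.resize(p[130:290,160:360,::-1],None,fx=4,fy=4,interpolation=cv2.INTER_CUBIC))
m=(p.max(2)<70).astype(np.uint8); m[:150]=0; 
o=env.get_obs();R=np.array(o['orientation'])
f=lambda P:(proj(s,[o['eef_pos']+R@P])[0]-[160,130]+.5)*4-.5
for P in([.026,0,-.007],[-.026,0,-.007],[.026,0,.0209]): print(P,f(np.array(P)).round(0))
"
```

```text
t19.23 pos [ 0.674  -0.15    0.1499] shift [-0.55  0.31 -0.21] turn [-0.17 -0.02 -0.13] grip 51.6mm F [ 0.6  0.2 -1. ]
[0.026, 0, -0.007] [412. 309.]
[-0.026, 0, -0.007] [412. 621.]
[0.026, 0, 0.0209] [412. 258.]
```

View pics/c16.png

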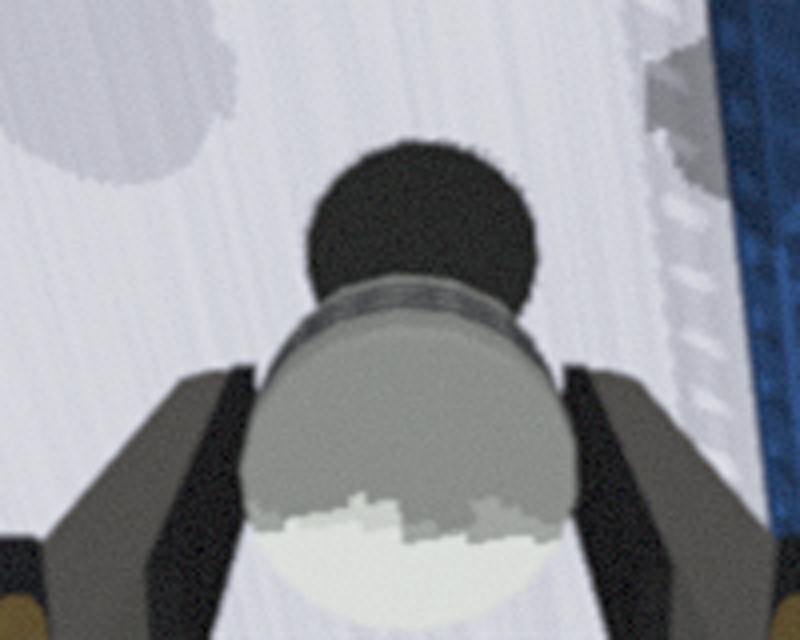

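```bash
python3 - <<'E'
from h import *
s=snap('wrist');p=s['pixels'].max(2).astype(float); P=[]
c0=np.array([265.,190.])
for a in np.radians(np.arange(175,361,4)):
    d=np.array([np.cos(a),np.sin(a)]); pr=None
    for r in np.arange(10,45,.25):
        q=c0+d*r; v=cv2.getRectSubPix(p.astype(np.float32),(1,1),tuple(q))[0,0]
        if v>110: P.append(q); break
Q=cast(s,P,.007)[:,:2]
from scipy.optimize import least_squares
r=least_squares(lambda x:np.hypot(*(Q-x[:2]).T)-x[2],[.676,-.156,.034],loss='soft_l1',f_scale=.001); print(r.x,np.abs(r.fun).max())
r2=least_squares(lambda x:np.hypot(*(Q-x[:2]).T)-.0335,[.676,-.156],loss='soft_l1',f_scale=.001); print(r2.x)
go(r.x[0]+.0016*.193,r.x[1]+.0016*.981,.0285,-11)
E
```

```text
[ 0.67544571 -0.15704202  0.03313155] 0.00043496269518792513
[ 0.67538437 -0.15749867]
t19.33 pos [ 0.6744 -0.1494  0.1509] shift [-0.58  0.27 12.23] turn [-0.1  -0.01 -0.07] grip 51.9mm F [ 0.5 -0.9 -1.2]
```

```bash
python3 -m pendant '[[[4.6,-0.2,0.1,0.8,0,0,0],[4.6,-0.5,0.25,3,0,0,0],[4.6,-0.58,0.27,6,0,0,0],[4.6,-0.58,0.27,8.8,0,0,0],[4.6,-0.58,0.27,10.6,0,0,0]]]' >/dev/null
python3 -m pendant '[[[4.6,0,0,0.5,0,0,0],[4.6,0,0,0.8,0,0,0],[4.6,0,0,0.9,0,0,0],[4.6,0,0,0.9,0,0,0]]]' ; python3 -c "
from h import *
go(.6757,-.1557,.0279,-11); s=snap('wrist');p=s['pixels']; cv2.imwrite('pics/c17.png',cv2.resize(p[130:290,160:360,::-1],None,fx=4,fy=4,interpolation=cv2.INTER_CUBIC))"
```

```text
time: 20.08
eef_pos: [0.6777, -0.1566, 0.0377]
orientation: [[0.192, 0.981, 0.002], [0.981, -0.192, -0.0], [-0.0, 0.002, -1.0]]
wrist_force: [0.1, 0.3, -0.4]
grip_width: 0.56
t20.08 pos [ 0.6777 -0.1566  0.0377] shift [ 0.05 -0.21  0.98] turn [ 0.1  0.  -0.1] grip 51.5mm F [ 0.1  0.3 -0.4]
```

View pics/c17.png

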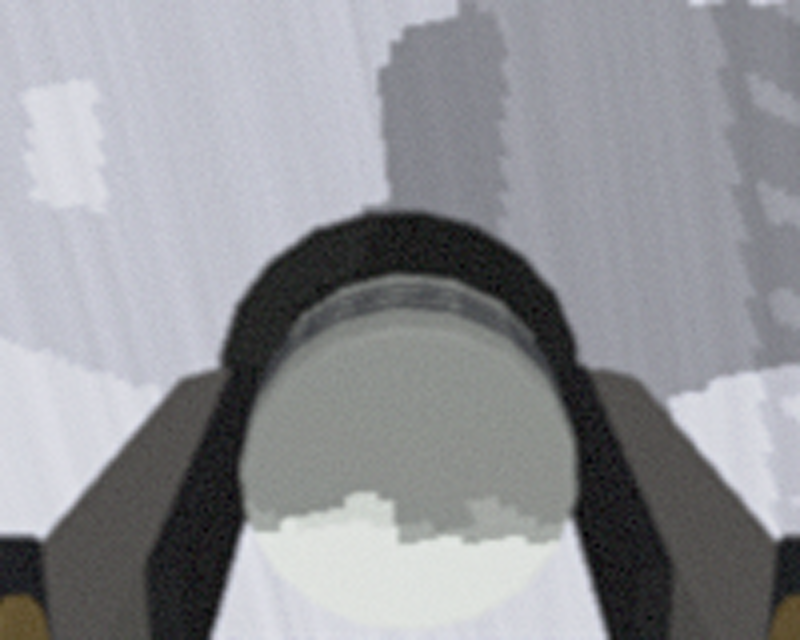

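```bash
python3 -m pendant '[[[4.6,0,-0.1,0.4,0,0,0],[4.6,0.05,-0.15,0.7,0,0,0],[4.6,0.05,-0.15,0.88,0,0,0],[4.6,0.05,-0.15,0.88,0,0,0]]]' ;  python3 -c "
from h import *
go(.6757,-.1557,.0279,-11); s=snap('wrist');p=s['pixels']; cv2.imwrite('pics/c18.png',cv2.resize(p[130:290,160:360,::-1],None,fx=4,fy=4,interpolation=cv2.INTER_CUBIC))"
```

```text
time: 20.47
eef_pos: [0.6755, -0.1558, 0.0279]
orientation: [[0.193, 0.981, 0.0], [0.981, -0.193, -0.0], [-0.0, 0.0, -1.0]]
wrist_force: [0.1, -0.6, -2.0]
grip_width: 0.56
t20.47 pos [ 0.6755 -0.1558  0.0279] shift [0.01 0.02 0.  ] turn [ 0.01  0.   -0.11] grip 51.6mm F [ 0.1 -0.6 -2. ]
```

View pics/c18.png

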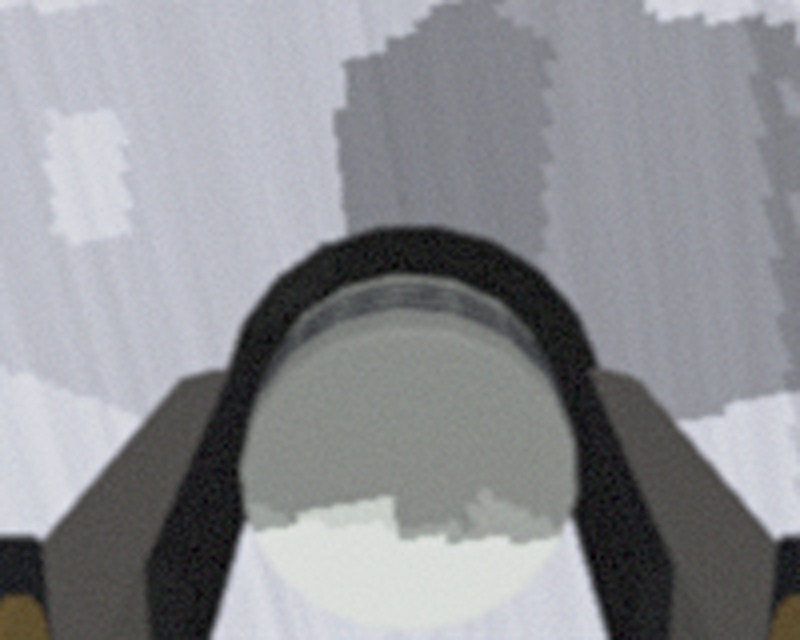

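```bash
python3 -m pendant '[[[4.6,0,0.05,0.03,0,0,0],[4.6,0,0.05,0.07,0,0,0],[4.6,0,0.05,0.1,0,0,0]]]' ;  python3 -c "
from h import *
go(.6757,-.1557,.0279,-11)"
```

```text
time: 20.77
eef_pos: [0.6756, -0.1558, 0.0278]
orientation: [[0.193, 0.981, -0.001], [0.981, -0.193, 0.0], [0.0, -0.001, -1.0]]
wrist_force: [-6.4, 1.6, 13.3]
grip_width: 0.562
t20.77 pos [ 0.6756 -0.1558  0.0278] shift [ 0.02  0.01 -0.01] turn [-0.06 -0.   -0.12] grip 51.7mm F [-6.4  1.6 13.3]
```

```bash
python3 -m pendant '[[[4.8,0,0,-0.03,0,0,0],[5.8,0,0,-0.03,0,0,0],[7,0,0,-0.03,0,0,0],[7,0,0,-0.03,0,0,0],[7,0,0,-0.03,0,0,0]]]'
python3 -m pendant '[[[7,0,0,-0.8,0,0,0],[7,0,0,-3,0,0,0],[7,0,0,-6.5,0,0,0],[8,0,0,-10.5,0,0,0],[9,0,0,-14,0,0,0]]]' >/dev/null; python3 -c "
from h import *
go(.477,.272,.165,-11); s=snap('wrist');p=s['pixels']; cv2.imwrite('pics/c19.png',cv2.resize(p[110:260,180:340,::-1],None,fx=4,fy=4,interpolation=cv2.INTER_CUBIC))"
```

```text
time: 21.18
eef_pos: [0.6761, -0.1559, 0.027]
orientation: [[0.193, 0.981, 0.0], [0.981, -0.193, -0.0], [-0.0, 0.0, -1.0]]
wrist_force: [0.1, 1.2, -0.1]
grip_width: 0.761
t21.60 pos [ 0.676  -0.1559  0.1696] shift [ 38.15 -27.77   0.44] turn [ 0.02  0.   -0.11] grip 81.3mm F [ 0.5 -0.5  0.7]
```

View pics/c19.png

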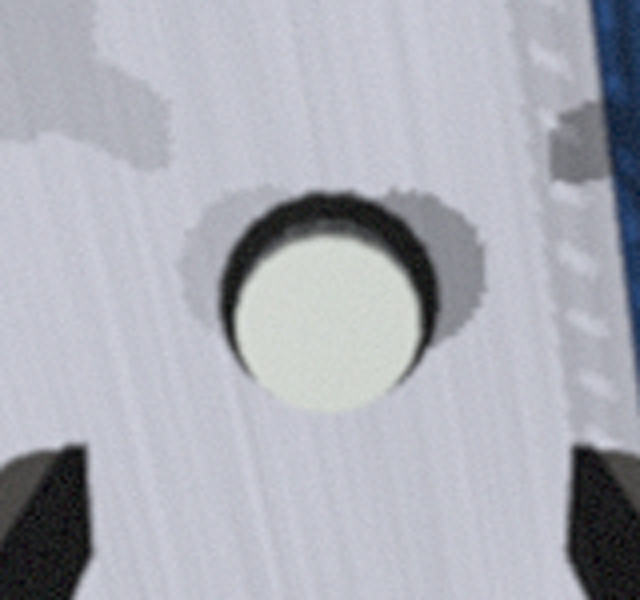

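Sounder is centred on its pad (disc 233–422, pad 220–439). Now the power supply.

```bash
python3 -m pendant '[[[9.1,2,-1.4,0,0,0,0],[9.1,5.2,-3.8,0,0,0,0],[9.1,8.5,-6.2,0,0,0,0],[9.1,11.8,-8.6,0,0,0,0],[9.1,15.1,-11,0,0,0,0]]]' >/dev/null
python3 -m pendant '[[[9.1,3.3,-2.4,0,0,0,0],[9.1,6.6,-4.8,0,0,0,0],[9.1,9.9,-7.2,0,0,0,0],[9.1,13.2,-9.6,0,0,0,0],[9.1,16.5,-12,0,0,0,0]]]' >/dev/null
python3 -m pendant '[[[9.1,3,-2.2,0,0,0,0],[9.1,5.5,-4,0,0,0,0],[9.1,6,-4.4,0,0,0,0],[9.1,6,-4.4,0,0,0,0],[9.1,6,-4.4,0,0,0,0]]]' >/dev/null; python3 -c "
from h import *
go(.477,.272,.165,-11); s=snap('wrist'); p=s['pixels']; cv2.imwrite('pics/c20.png',cv2.resize(p[90:260,180:350,::-1],None,fx=4,fy=4,interpolation=cv2.INTER_CUBIC))"
```

```text
t22.90 pos [0.4797 0.2657 0.1673] shift [ 0.57 -0.39  0.23] turn [ 0.03  0.01 -0.04] grip 91.0mm F [-0.3 -0.6 -0.4]
```

View pics/c20.png

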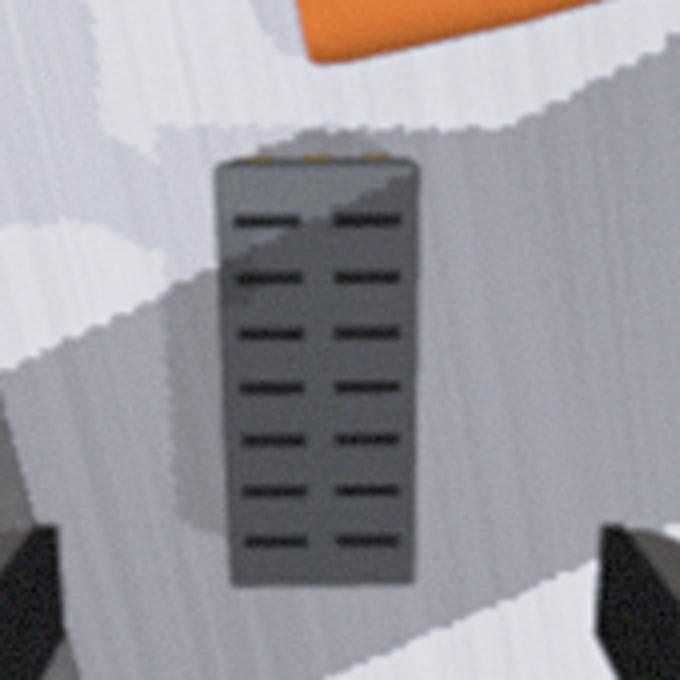

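```bash
python3 -c "
from h import *
s=snap('wrist')
f=lambda P:(np.array(P)+.5)/4-.5+[180,90]
c=cast(s,f([(319.5,387)]),.036)[0]; print('centre by slots',c.round(4))
q=cast(s,f([(267.5,221),(367,220),(276,541),(368,541)]),.036)[:,:2]; print(q.mean(0).round(4))
for a,b in((2,0),(3,1),(0,1),(2,3)):
    d=q[b]-q[a]; print(np.linalg.norm(d).round(4),np.degrees(np.arctan2(d[1],d[0])).round(2))
e=cast(s,f([(215,165),(419,165),(415,585),(231,585)]),.036)[:,:2]; print(e.round(4),e.mean(0))
go(c[0],c[1],.024,-11)
"
```

```text
centre by slots [0.478  0.2704 0.036 ]
[0.4781 0.2703]
0.0903 79.6
0.0906 79.66
0.0262 -10.5
0.0263 -11.07
[[0.4629 0.3338]
 [0.515  0.3236]
 [0.4937 0.2072]
 [0.4415 0.2175]] [0.47825615 0.2705386 ]
t23.00 pos [0.4802 0.2648 0.1672] shift [ 0.51 -0.32 14.32] turn [ 0.01  0.01 -0.16] grip 91.1mm F [ 0.6 -0.1 -0.2]
```

```bash
python3 -m pendant '[[[9.1,0.2,-0.1,1,0,0,-0.3],[9.1,0.45,-0.25,4,0,0,-0.6],[9.1,0.5,-0.32,7.5,0,0,-0.6],[9.1,0.5,-0.32,10,0,0,-0.6],[9.1,0.5,-0.32,11.5,0,0,-0.6]]]' 40 >/dev/null
python3 -m pendant '[[[9.1,0,0,0,0,0,0],[9.1,0,0,0,0,0,0]]]' >/dev/null; python3 -c "
from h import *
go(.478,.2704,.024,-10.5); s=snap('wrist'); p=s['pixels']; cv2.imwrite('pics/c21.png',cv2.resize(p[90:290,140:380,::-1],None,fx=3,fy=3,interpolation=cv2.INTER_CUBIC))"
```

```text
t23.58 pos [0.4771 0.2703 0.0511] shift [0.03 0.09 2.71] turn [-0.1   0.09 -0.08] grip 90.9mm F [ 0.2 -0.8 -0.2]
```

View pics/c21.png

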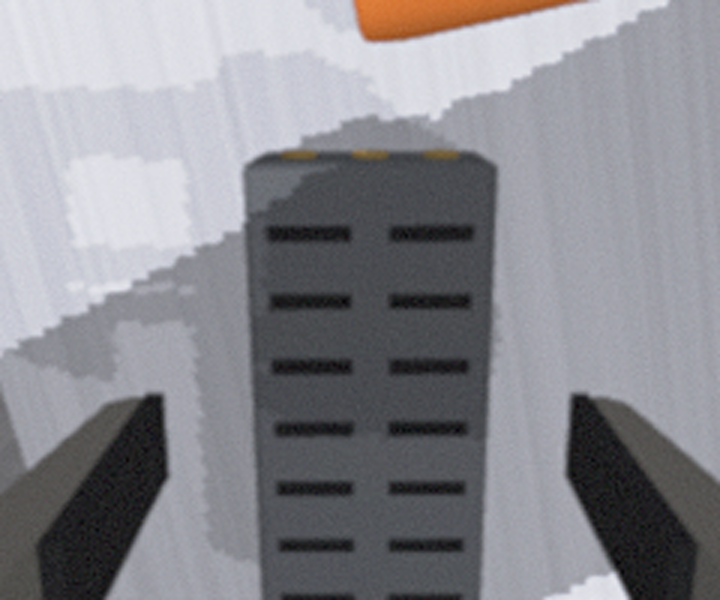

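```bash
python3 -m pendant '[[[9.1,0,0.05,1,0,0,0],[9.1,0,0.08,2.1,0,0,0],[9,0,0.08,2.6,0,0,0],[8,0,0.08,2.6,0,0,0],[7,0,0.08,2.6,0,0,0]]]' 40
python3 -m pendant '[[[6,0,0,0,0,0,0],[5,0,0,0,0,0,0],[4.8,0,0,0,0,0,0],[4.8,0,0,0,0,0,0],[4.8,0,0,0,0,0,0]]]' 40;  python3 -c "
from h import *
go(.478,.2704,.024,-10.5)"
```

```text
time: 24.05
eef_pos: [0.478, 0.2711, 0.0258]
orientation: [[0.182, 0.983, -0.001], [0.983, -0.182, -0.0], [-0.0, -0.001, -1.0]]
wrist_force: [-0.7, -0.3, 0.4]
grip_width: 0.861
time: 24.47
eef_pos: [0.4784, 0.2714, 0.0265]
orientation: [[0.182, 0.983, 0.0], [0.983, -0.182, 0.0], [0.0, 0.0, -1.0]]
wrist_force: [-0.2, -0.1, 2.6]
grip_width: 0.586
t24.47 pos [0.4784 0.2714 0.0265] shift [-0.1  -0.02  0.25] turn [ 0.02 -0.02 -0.01] grip 53.9mm F [-0.2 -0.1  2.6]
```

```bash
python3 -m pendant '[[[4.8,0,0,-0.2,0,0,0],[4.8,0,0,-0.8,0,0,0],[4.8,0,0,-2.2,0,0,0],[4.8,0,0,-4.5,0,0,0],[4.8,0,0,-7,0,0,0]]]' >/dev/null
python3 -m pendant '[[[4.8,0,0,-2.5,0,0,0],[4.8,0,0,-4.2,0,0,0],[4.8,0,0,-5,0,0,0],[4.8,0,0,-5,0,0,0]]]'; python3 -c "
from h import *
go(.669,.162,.15,13); s=snap('wrist','w22')"
```

```text
time: 25.22
eef_pos: [0.4791, 0.2717, 0.1481]
orientation: [[0.182, 0.983, 0.003], [0.983, -0.182, 0.002], [0.002, 0.003, -1.0]]
wrist_force: [0.5, 1.2, -2.7]
grip_width: 0.584
t25.22 pos [0.4791 0.2717 0.1481] shift [-7.32 20.67 -0.15] turn [  0.17  -0.09 -23.52] grip 53.7mm F [ 0.5  1.2 -2.7]
```

View pics/w22.png

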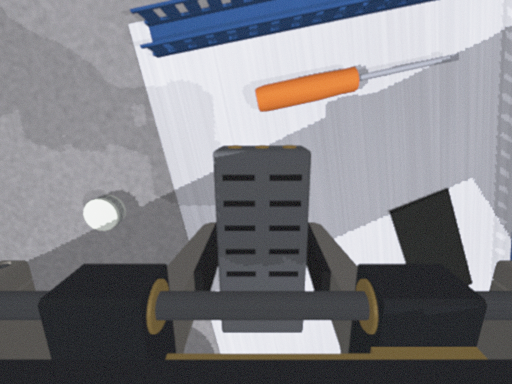

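```bash
python3 -m pendant '[[[4.8,-0.2,0.6,0,0,0,-0.5],[4.8,-0.7,2.1,0,0,0,-2],[4.8,-1.5,4.4,0,0,0,-5],[4.8,-2.5,7.2,0,0,0,-8],[4.8,-3.5,10,0,0,0,-11]]]' >/dev/null; python3 -c "
from h import *
go(.669,.1618,.15,13)"
```

```text
t25.68 pos [0.5703 0.2175 0.1443] shift [-5.7   9.8  -0.59] turn [ -0.15   0.04 -12.28] grip 53.9mm F [ 0.1  0.3 -2. ]
```

```bash
python3 -m pendant '[[[4.8,-1.5,2.6,0,0,0,-3],[4.8,-3,5.2,0,0,0,-6],[4.8,-4.4,7.5,0,0,0,-9],[4.8,-5.3,9.1,0,0,0,-11.5],[4.8,-5.6,9.6,0,0,0,-12.3]]]' >/dev/null
python3 -m pendant '[[[4.8,0,0,0,0,0,0],[4.8,0,0,0,0,0,0],[4.8,0,0,0,0,0,0]]]' >/dev/null; python3 -c "
from h import *
go(.669,.1618,.0295,13);s=snap('wrist','w23'); p=s['pixels']; cv2.imwrite('pics/c23.png',cv2.resize(p[90:290,170:350,::-1],None,fx=3.5,fy=3,interpolation=cv2.INTER_CUBIC))"
```

```text
t26.35 pos [0.6652 0.1638 0.1452] shift [-0.29  0.35 11.57] turn [-0.12 -0.01 -0.24] grip 53.5mm F [ 0.  -0.3 -2.5]
```

View pics/w23.png

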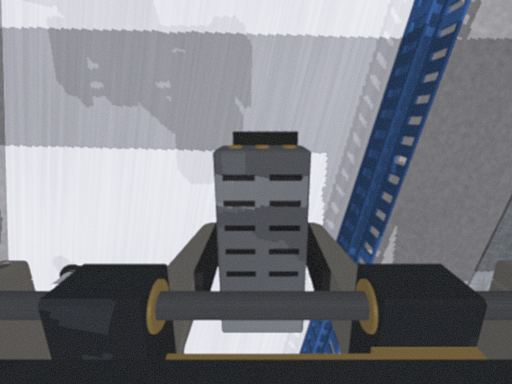

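```bash
python3 -c "
from h import *
s=snap('wrist'); p=s['pixels']; cv2.imwrite('pics/c24.png',cv2.resize(p[120:160,215:315,::-1],None,fx=8,fy=8,interpolation=cv2.INTER_CUBIC))"
```

```text
(no output)
```

View pics/c24.png

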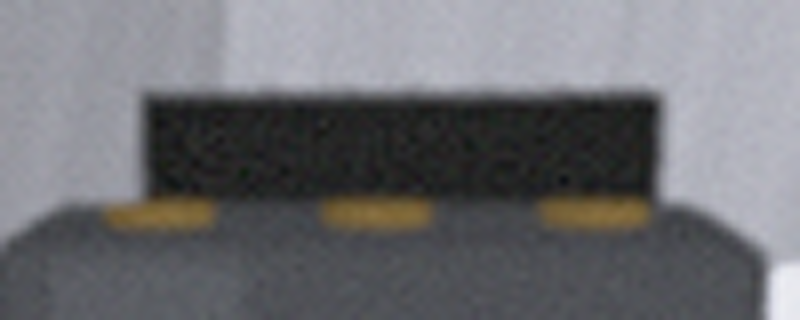

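```bash
python3 -c "
from h import *
s=snap('wrist')
f=lambda P:(np.array(P)+.5)/8-.5+[215,120]
q=cast(s,f([(144,94),(660,94)]),.007)[:,:2]; d=q[1]-q[0]; a=np.arctan2(d[1],d[0]); print(q.round(4),np.linalg.norm(d),np.degrees(a))
for a in (a,np.radians(13)): print(q.mean(0)-.068*np.array([-np.sin(a),np.cos(a)]))
o=env.get_obs();R=np.array(o['orientation'])
for x in(.06,.061,.059): print(x,proj(s,[o['eef_pos']+R@[x,0,-.0095]])[0],proj(s,[o['eef_pos']+R@[x-.12,0,-.0095]])[0])
go(.669,.1618,.0295,13)
"
```

```text
[[0.6204 0.2191]
 [0.6875 0.2344]] 0.06888261202627863 12.860250354966388
[0.66909775 0.16042607]
[0.6692594  0.16046318]
0.06 [263.00597402 149.58327835] [262.68713994 332.8621706 ]
0.061 [263.00921056 147.71662301] [262.68932609 331.60955328]
0.059 [263.00274905 151.44314097] [262.6849603  334.11099574]
t26.50 pos [0.6658 0.1641 0.1462] shift [-0.3   0.27 11.67] turn [-0.02 -0.   -0.18] grip 53.5mm F [ 0.2 -0.1 -1.3]
```

```bash
python3 -m pendant '[[[4.8,-0.1,0.1,0.8,0,0,-0.1],[4.8,-0.3,0.25,3,0,0,-0.15],[4.8,-0.34,0.28,6,0,0,-0.15],[4.8,-0.34,0.28,8.5,0,0,-0.15],[4.8,-0.34,0.28,10,0,0,-0.15]]]' >/dev/null
python3 -m pendant '[[[4.8,0,0,0.3,0,0,0],[4.8,0,0,0.5,0,0,0],[4.8,0,0,0.5,0,0,0],[4.8,0,0,0.5,0,0,0]]]' ; python3 -c "
from h import *
go(.669,.1613,.0295,12.9);s=snap('wrist'); p=s['pixels']; cv2.imwrite('pics/c25.png',cv2.resize(p[120:240,190:330,::-1],None,fx=5,fy=5,interpolation=cv2.INTER_CUBIC))"
```

```text
time: 27.25
eef_pos: [0.6712, 0.161, 0.0427]
orientation: [[-0.224, 0.975, 0.002], [0.975, 0.224, 0.001], [0.0, 0.002, -1.0]]
wrist_force: [0.2, 0.3, -2.4]
grip_width: 0.581
t27.25 pos [0.6712 0.161  0.0427] shift [ 0.08 -0.21  1.32] turn [ 0.13 -0.    0.04] grip 53.5mm F [ 0.2  0.3 -2.4]
```

View pics/c25.png

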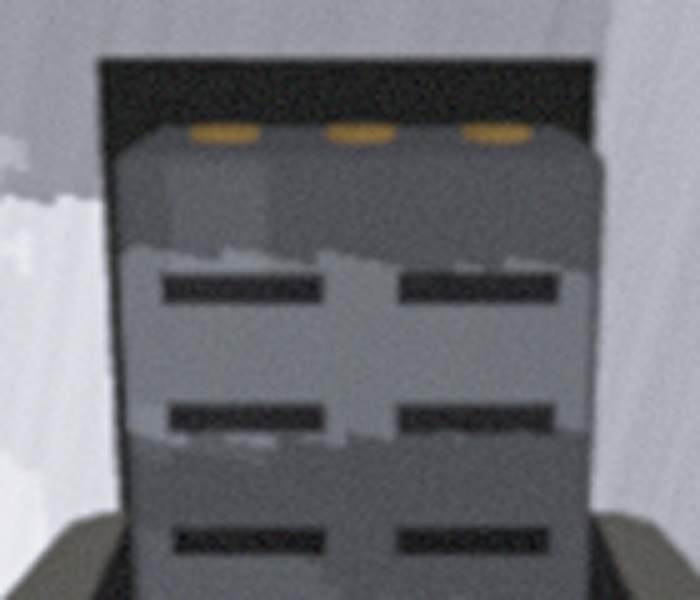

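```bash
python3 -m pendant '[[[4.8,0.02,-0.1,0.4,0,0,0],[4.8,0.05,-0.18,0.8,0,0,0],[4.8,0.05,-0.18,1.05,0,0,0],[4.8,0.05,-0.18,1.15,0,0,0],[4.8,0.05,-0.18,1.15,0,0,0]]]' ; python3 -c "
from h import *
go(.669,.1613,.0295,12.9);s=snap('wrist'); p=s['pixels']; cv2.imwrite('pics/c26.png',cv2.resize(p[120:240,190:330,::-1],None,fx=5,fy=5,interpolation=cv2.INTER_CUBIC))"
```

```text
time: 27.72
eef_pos: [0.6681, 0.1607, 0.0296]
orientation: [[-0.224, 0.975, -0.0], [0.975, 0.224, -0.0], [0.0, -0.0, -1.0]]
wrist_force: [0.9, 0.2, -2.0]
grip_width: 0.581
t27.72 pos [0.6681 0.1607 0.0296] shift [0.03 0.1  0.01] turn [-0.02 -0.    0.04] grip 53.5mm F [ 0.9  0.2 -2. ]
```

View pics/c26.png

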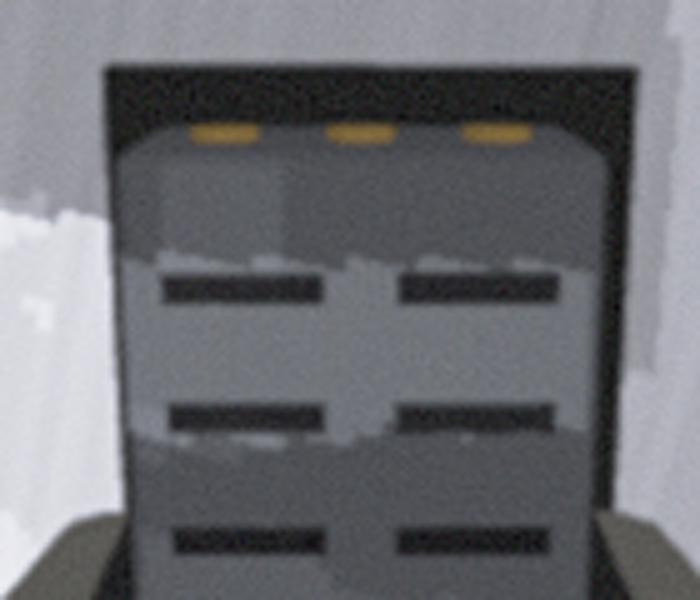

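```bash
python3 -m pendant '[[[4.8,0,0.05,0,0,0,0],[4.8,0,0.1,0.04,0,0,0],[4.8,0,0.1,0.09,0,0,0],[4.8,0,0.1,0.12,0,0,0]]]' ; python3 -c "
from h import *
go(.669,.1613,.0295,12.9);s=snap('wrist'); p=s['pixels']; cv2.imwrite('pics/c27.png',cv2.resize(p[120:240,190:330,::-1],None,fx=5,fy=5,interpolation=cv2.INTER_CUBIC))"
```

```text
time: 28.1
eef_pos: [0.669, 0.1609, 0.0295]
orientation: [[-0.224, 0.975, -0.001], [0.975, 0.224, -0.0], [0.0, -0.001, -1.0]]
wrist_force: [-6.5, -1.8, 11.9]
grip_width: 0.583
t28.10 pos [0.669  0.1609 0.0295] shift [ 0.03  0.01 -0.  ] turn [-0.04 -0.    0.03] grip 53.7mm F [-6.5 -1.8 11.9]
```

View pics/c27.png

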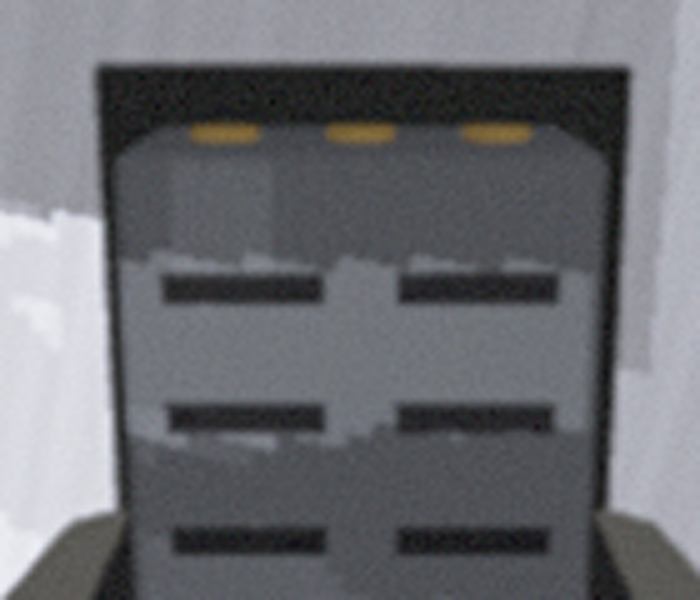

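Centred (pad 97–629, supply centre 361) and in contact. Release.

```bash
python3 -m pendant '[[[5,0,0,-0.05,0,0,0],[6,0,0,-0.05,0,0,0],[7,0,0,-0.05,0,0,0],[7,0,0,-0.05,0,0,0],[7,0,0,-0.05,0,0,0]]]'
python3 -m pendant '[[[7,0,0,-0.8,0,0,0],[7,0,0,-3,0,0,0],[7,0,0,-6.5,0,0,0],[7,0,0,-10.5,0,0,0],[7,0,0,-14.5,0,0,0]]]' >/dev/null;python3 -m pendant '[[[7,0,0,-3.5,0,0,0],[7,0,0,-6,0,0,0],[7,-3,0,-6,0,0,0],[7,-3,0,-6,0,0,0]]]'; python3 -c "
from h import *
s=snap('wrist','w28');s=snap('side','s28');s=snap('scene','sc28')"
```

```text
time: 28.57
eef_pos: [0.6694, 0.161, 0.0289]
orientation: [[-0.224, 0.975, 0.0], [0.975, 0.224, 0.0], [-0.0, 0.0, -1.0]]
wrist_force: [0.3, 0.2, 0.8]
grip_width: 0.761
time: 29.32
eef_pos: [0.6777, 0.1289, 0.2373]
orientation: [[-0.223, 0.975, 0.005], [0.975, 0.223, -0.001], [-0.002, 0.005, -1.0]]
wrist_force: [0.7, 0.2, -1.0]
grip_width: 0.763
```

View pics/w28.png

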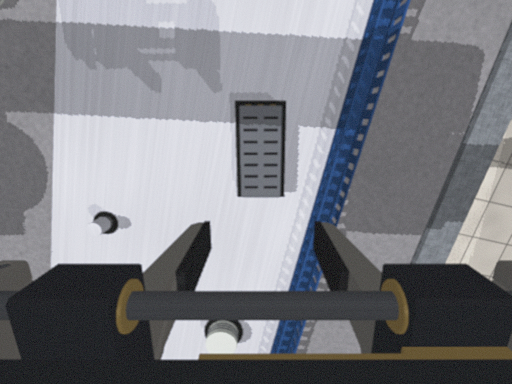

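View pics/s28.png

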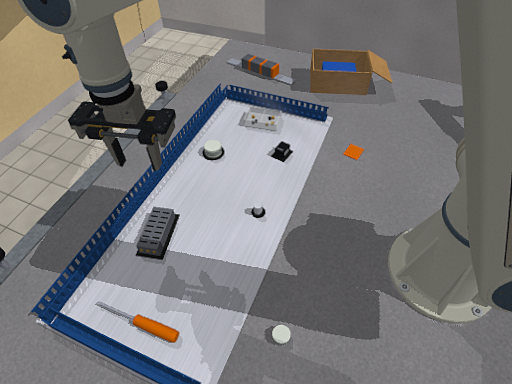

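View pics/sc28.png

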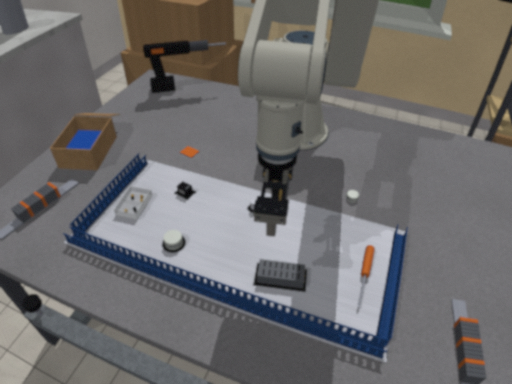

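All four parts stand on their pads, and the bystanders are unmoved. One close check of the supply's near margin (wrist view around (260,150)).

```bash
python3 -c "
from h import *
s=snap('wrist'); p=s['pixels']; cv2.imwrite('pics/c29.png',cv2.resize(p[92:206,215:305,::-1],None,fx=5,fy=5,interpolation=cv2.INTER_CUBIC))
d=lambda n: np.abs(cv2.imread(n[0]).astype(int)-cv2.imread(n[1])).max(2)
o=env.get_obs();print(o['time'],np.abs(o['joint_velocities']).max())"
```

```text
29.5167 0.5015766373176066
```

View pics/c29.png

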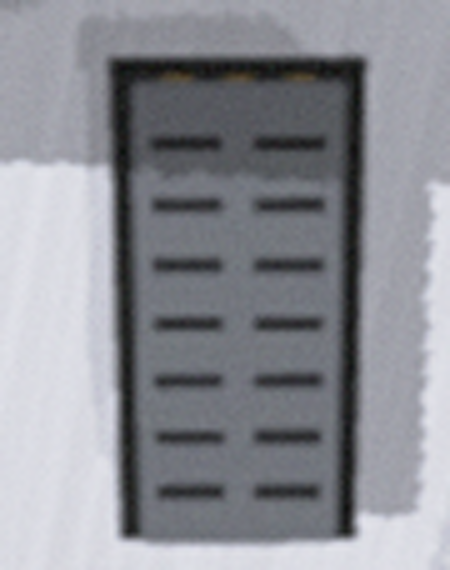

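```bash
python3 -c "
from h import *
s=snap('wrist')
f=lambda P:(np.array(P)+.5)/5-.5+[215,92]
c=lambda P,z:cast(s,f([P]),z)[0,:2]
d=np.array([-np.sin(np.radians(12.9)),np.cos(np.radians(12.9))])
n=c((240,543),.039); a=(c((123,537),.007)+c((355,537),.007))/2; b=(c((110,60),.007)+c((366,60),.007))/2
print('near margin',(n-a)@d,'pad len',(b-a)@d)
l=c((135,300),.039);r=c((343,300),.039);pl=c((118,300),.007);pr=c((358,300),.007);x=np.array([d[1],-d[0]]);print('side margins',(l-pl)@x,(pr-r)@x)
env.sign_off()"
```

```text
near margin 0.007718348445319437 pad len 0.13403652859134618
side margins 0.007220857384723801 0.0067107300456897955
the job is handed in; nothing more can be done
```

All four parts are upright on their own pads, moved one at a time from the top down: capacitor, relay, sounder, then power supply. I handed the job in at about 30 s of the 141 s limit.

Each part touched down at 12–15 N before I released it. The last pictures show the screwdriver, screw box and look-alikes where they lay, judged by eye. No check failed. The measured edge margins were:

| Part | Margin measured | Nominal | Remark |
|---|---|---|---|
| Capacitor | 7.3 mm at the far edge | 8 mm | centred sideways |
| Relay | 7.9 mm at the near edge | 8 mm | square with its pad by eye |
| Sounder | 8.4 mm at the far edge | 8 mm | 0.6 mm off centre sideways |
| Power supply | 7.7 mm near end, 7.2 and 6.7 mm at the sides | 8 mm | square with its pad by eye |

The wrist camera and the two fixed cameras disagreed by 1–2 mm on positions, which is within the stated calibration and well inside these margins.

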